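Clear the press's catch tray

TASK

Before lifting anything from the press's catch tray, make the press safe by throwing its isolator lever fully over, away from the robot. Then clear the tray: put every eight-sided block into the green tote, all pattern side up and in a single layer, and stand every flat tile upright on one of its narrow edges free-standing on the dark wooden setting board. Leave the scraper, the brush and the plaster mould where they are.

Things in the scene. Friction and masses are not known exactly. Their poses are not given: they have to be found in the camera images.
- isolator (a joint): isolator lever of the press: an 80 mm steel rod with a black ball (26 mm across) at its top, on a low grey block 70 x 50 x 25 mm, pivot 22 mm above the bench; 0 rad = leaning to -x (towards the robot), 1.0 rad = fully over, leaning to +x; it pivots about y and stays where it is left; a light push (about 1 N) on the ball from the -x side moves it
- isolator_tip (a point): middle of the ball at the upper end of the isolator lever, 92 to 102 mm above the bench (keep carried parts clear of it); it moves about 77 mm towards +x over the lever's full swing
- tray: fixed steel catch tray, 300 mm (own x) x 380 mm (own y), floor top 6 mm above its origin, rim 5 mm thick and 16 mm high above the bench; origin at the centre of its underside. A sloping sheet-metal chute joins its -y side, rising to the right towards the press
- tote: fixed open green tote, 260 x 260 mm outside, 65 mm high, walls and floor 5 mm thick; origin at the centre of its underside, z up
- board: fixed dark wooden setting board, 150 x 150 x 12 mm, lying on the bench; origin at the centre of its underside, z up, top 12 mm above it
- block1: eight-sided (octagonal) dark clay block, 60 mm across its flats, 36 mm high, about 0.2 kg, raised flower pattern on the top; origin at the centre of its underside, z towards the patterned face, x and y (and the directions 45 degrees between) square to the flats. May be absent
- block2: eight-sided (octagonal) dark clay block, 60 mm across its flats, 36 mm high, about 0.2 kg, raised flower pattern on the top; origin at the centre of its underside, z towards the patterned face, x and y (and the directions 45 degrees between) square to the flats. May be absent
- block3: eight-sided (octagonal) dark clay block, 60 mm across its flats, 36 mm high, about 0.2 kg, raised flower pattern on the top; origin at the centre of its underside, z towards the patterned face, x and y (and the directions 45 degrees between) square to the flats. May be absent
- block4: eight-sided (octagonal) dark clay block, 60 mm across its flats, 36 mm high, about 0.2 kg, raised flower pattern on the top; origin at the centre of its underside, z towards the patterned face, x and y (and the directions 45 degrees between) square to the flats. May be absent
- block5: eight-sided (octagonal) dark clay block, 60 mm across its flats, 36 mm high, about 0.2 kg, raised flower pattern on the top; origin at the centre of its underside, z towards the patterned face, x and y (and the directions 45 degrees between) square to the flats. May be absent
- tile1: flat rectangular dark clay tile, 60 mm (own x) x 110 mm (own y) x 24 mm thick (own z), about 0.3 kg; origin at the centre of its underside face, z to its upper face (12 mm from origin to the tile's middle). Starts lying flat in the tray
- tile2: flat rectangular dark clay tile, 60 mm (own x) x 110 mm (own y) x 24 mm thick (own z), about 0.3 kg; origin at the centre of its underside face, z to its upper face (12 mm from origin to the tile's middle). Starts lying flat in the tray
- scraper: metal scraper with a wooden handle, 170 mm long, 30 mm wide, 16 mm high, lying on the bench beyond the tray; a bystander
- brush: wooden hand brush lying on the bench; a bystander
- mould: white plaster mould block 90 x 140 x 45 mm; a bystander; origin at the centre of its underside

How it is judged:
By the outcome, as a careful person would: the job done as asked, in the order asked, and still so for the second after the job is handed in, with the robot touching nothing.
Of block1, block2, block3, block4, block5 only 3 to 5 are there at a start; the rules pass over those that are not, and their reading is None.
At some moment in a run one of block1, block2, block3, block4, block5 may be knocked a few centimetres aside while the robot is not near it.
It also fails if it takes over 210 s, if anything falls off the work surface, if the arm or the gripper's body presses on something with over 40 N, if the wrist force passes 120 N, or if a joint passes its speed limit or range.

ROBOT

A 6-joint arm with a two-finger parallel gripper is mounted at the origin on the work surface. World frame = base frame: x ahead of the robot, y to its left, z up, the work surface at z = 0. Lengths are in mm, angles in rad, forces in N, time in s.
With the tool pointing down it reaches from about 250 to 775 mm from the base axis. Payload 4 kg.
Tool frame: the origin (TCP) lies midway between the tips of the shut fingers; the grasp point (between the pads) lies 19 mm behind it; z points along the fingers, y is the direction in which the jaws open and shut (so a half turn about z gives the same grasp; the last joint's range is limited). The gripper opens to 85 mm and grips with 20 to 120 N. Pads are 22 mm wide; open, the fingers measure 114 mm over their backs; the gripper's body (76 mm by 85 mm) begins 54 mm behind the grasp point. The pads swing forward as they close: fully open they stand 13 mm farther back than shut.
Start: joints at [-1.432, 0.087, 1.371, -0, 1.684, -0.103], TCP at [131.694, -534.017, 231.341] pointing down, gripper open.
Joint ranges: [-3.1, 3.1], [-0.76, 2.03], [0.27, 2.55], [-1.08, 4.22], [0.17, 2.65], [-2.57, 2.57]. Speed limits (rad/s): [2.79, 2.79, 3.14, 3.14, 3.14, 3.14].

INTERFACE

Orientations are given as a rotation vector (axis times angle).
In Python, from station import bot gives the robot as it stands.
- The arm moves only by the shell command python3 -m creep 'ROWS' [FORCE]. ROWS is a JSON object of lists of equal length, an entry for each row: "dp": the shift along the tool's x, y, z in cm, a list of three; "rotation": the turn, a rotation vector about the tool's x, y, z in degrees, a list of three; "hand": the opening, from -1 (shut) to 1 (fully open). A call has 1 to 5 rows; each row shifts and turns the pose as measured when the row begins, along the tool's axes as they then stand; what a row does not reach is not made up. A row lasts 1/10 s, in which the tool goes at most 50 mm and 8.59 degrees, less where a joint would pass 70% of its speed; a pose out of reach is approached as far as the arm can. A call with a gripper value outside its range is refused whole. The fingers move at their own pace and stop on an object; FORCE is the grip in N (left out, the last holds). Time passes only in rows, so rows that do not move let the fingers close. It gives the time, the measured TCP pose, the force and the opening at its end, in the units of the state.
- bot.get_obs(): the state, without advancing time (a new reading comes with each control period).
- bot.snapshot(name): name is "scene" or "top"; returns a dict with "frame" (480x640x3 uint8, red, green, blue), "depth" (480x640 float32, mm along the optical axis (not along the pixel's ray), 0 where there is no reading), "K" (3x3 intrinsics, pixels), "pose" (4x4, takes a point from camera to world coordinates). Camera axes: x right, y up, looking along -z (the intrinsics and any distortion apply to the point x, -y, -z); pixel columns grow to the right and rows downward; lengths in mm; the calibration is good to about 2 mm. A picture is of the moment at which its call begins.
- bot.job_done(): hands the job in, once; it reports no verdict.
The state is a dict: "clock": time; "joint_pos": joint angles; "joint_velocities": joint speeds; "tau": joint torques, N m; "eef_pos": TCP position; "tcp_rot": TCP orientation; "wrist_force": force on the tool from outside, world axes, zero at the start; "torque": the same for the moment, N m; "width": finger opening in mm.
Only numpy, scipy, OpenCV 4.12 (cv2) and the standard library are available. Lean on these libraries where they do the work, as an engineer would, in place of code of your own. Each camera call takes 0.05 s, during which the arm holds its last target.

## Working session

There is one attempt and no reset: what is moved stays moved. The work goes in short steps, Python scripts to look and compute and a shell command to move; the robot and the scene stay as the last step left them, time stands still between calls to the robot, and variables do not carry over. Pictures are saved under pics/ and viewed, and the job is handed in when it is done.

```bash
ls; mkdir -p pics; python3 - <<'E'
from station import bot
import cv2,pickle
print(bot.get_obs())
for n in ("scene","top"):
    s=bot.snapshot(n); cv2.imwrite(f"pics/{n}0.png",s["frame"][:,:,::-1]); pickle.dump(s,open(f"{n}0.pkl","wb")); print(s["K"],s["pose"])
E
```

```text
pics
{'clock': 0.0, 'joint_pos': array([-1.43211449e+00,  8.79484220e-02,  1.37225256e+00, -4.74547896e-05,
        1.68360273e+00, -1.03075923e-01]), 'joint_velocities': array([ 0.00029486,  0.0008259 , -0.00040268, -0.00041364, -0.00047407,
        0.00163639]), 'tau': array([-7.22987784e-05, -3.51869702e+01, -3.13270354e+01, -1.69338100e-04,
        1.08229465e-02,  1.32427897e-05]), 'eef_pos': array([ 131.59947292, -533.51075313,  230.14358057]), 'tcp_rot': array([-3.11647583e+00, -3.78553347e-01,  1.35798589e-04]), 'wrist_force': array([ 0.12190768, -0.07101423,  0.4205164 ]), 'torque': array([ 0.01150723, -0.0331497 , -0.02543608]), 'width': 85.37117133693928}
[[490.70735797   0.         325.87906239]
 [  0.         490.70735797 239.52743718]
 [  0.           0.           1.        ]] [[ 8.82122578e-01 -3.24967500e-01  3.40963166e-01  1.00391503e+03]
 [ 4.70927324e-01  5.94124927e-01 -6.52106607e-01 -7.21696588e+02]
 [ 9.33873724e-03  7.35806833e-01  6.77127087e-01  8.64214667e+02]
 [ 0.00000000e+00  0.00000000e+00  0.00000000e+00  1.00000000e+00]]
[[470.76928684   0.         317.18393154]
 [  0.         470.76928684 227.02249171]
 [  0.           0.           1.        ]] [[ 2.15242462e-03  9.98240538e-01 -5.92553427e-02  5.62918705e+02]
 [-9.99852168e-01  1.13748964e-03 -1.71565653e-02  2.50359705e+01]
 [-1.70589767e-02  5.92835111e-02  9.98095415e-01  9.61134014e+02]
 [ 0.00000000e+00  0.00000000e+00  0.00000000e+00  1.00000000e+00]]
```

View pics/scene0.png

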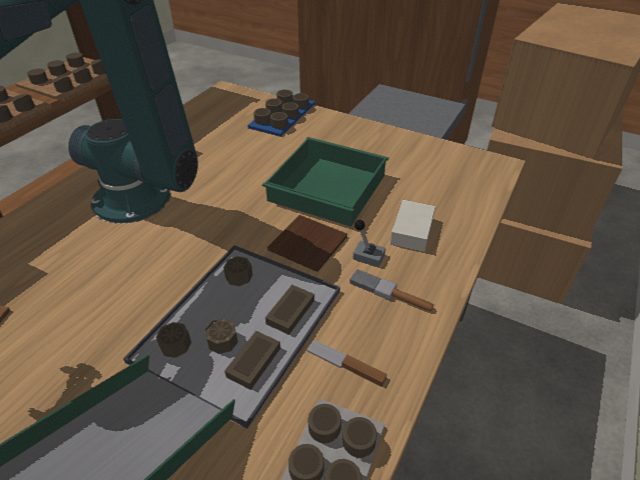

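View pics/top0.png

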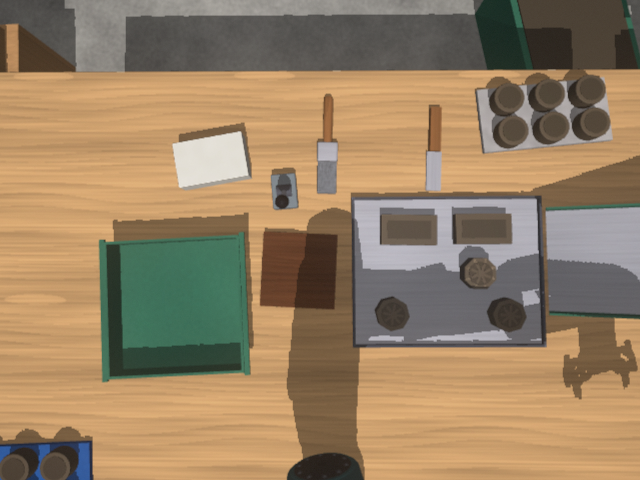

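```bash
cat > h.py <<'E'
import numpy as np,cv2,pickle
from station import bot
def snap(n,tag):
    s=bot.snapshot(n); pickle.dump(s,open(f"{tag}.pkl","wb")); cv2.imwrite(f"pics/{tag}.png",s["frame"][:,:,::-1]); return s
def load(tag): return pickle.load(open(f"{tag}.pkl","rb"))
def crop(s,x0,y0,x1,y1,k,tag):
    cv2.imwrite(f"pics/{tag}.png",cv2.resize(s["frame"][y0:y1,x0:x1,::-1],None,fx=k,fy=k,interpolation=cv2.INTER_CUBIC))
def at_z(s,u,v,z):
    K,T=s["K"],s["pose"]; d=np.array([(u-K[0,2])/K[0,0],-(v-K[1,2])/K[1,1],-1.]); d=T[:3,:3]@d; o=T[:3,3]
    return o+d*(z-o[2])/d[2]
def dep(s,u,v):
    K,T=s["K"],s["pose"]; z=float(s["depth"][int(round(v)),int(round(u))]); p=np.array([(u-K[0,2])/K[0,0]*z,-(v-K[1,2])/K[1,1]*z,-z]); return T[:3,:3]@p+T[:3,3]
def cloud(s):
    K,T=s["K"],s["pose"]; z=s["depth"].astype(float); v,u=np.mgrid[:480,:640]
    p=np.stack([(u-K[0,2])/K[0,0]*z,-(v-K[1,2])/K[1,1]*z,-z],-1); return p@T[:3,:3].T+T[:3,3]
def st():
    from scipy.spatial.transform import Rotation as R
    o=bot.get_obs(); M=R.from_rotvec(o["tcp_rot"]).as_matrix()
    print("t",round(o["clock"],2),"p",o["eef_pos"].round(1),"x",M[:,0].round(3),"y",M[:,1].round(3),"z",M[:,2].round(3),"F",o["wrist_force"].round(1),"w",round(o["width"],1),"q",o["joint_pos"].round(2))
    return o["eef_pos"],M
def topoly(s,box,zlo,zhi):
    "pixel box, points between heights: min-area rect in xy"
    P=cloud(s)[box[1]:box[3],box[0]:box[2]].reshape(-1,3); m=(P[:,2]>zlo)&(P[:,2]<zhi); P=P[m]
    r=cv2.minAreaRect(P[:,:2].astype(np.float32)); return r,len(P),P[:,2].mean()
E
python3 - <<'E'
from h import *
s=load("top0"); t=load("scene0")
crop(s,345,185,555,350,3.8,"c_top0"); crop(t,120,240,345,430,3.4,"c_scene0")
for u,v in [(392,313),(507,314),(481,272),(408,228),(482,228),(450,250),(299,270),(283,200),(283,180),(176,300),(245,250),(250,100)]: print((u,v),dep(s,u,v).round(1))
E
```

```text
(392, 313) [ 451.5 -103.8   43. ]
(507, 314) [ 450.5 -324.4   42. ]
(481, 272) [ 530.8 -275.2   44.8]
(408, 228) [ 616.5 -138.4   29.9]
(482, 228) [ 616.7 -284.    28.9]
(450, 250) [ 573.5 -227.     4.3]
(299, 270) [532.7  77.7  11.9]
(283, 200) [662.9 102.2 108.1]
(283, 180) [713.3 110.1  23. ]
(176, 300) [471.  328.    2.7]
(245, 250) [572.8 189.4  -1.9]
(250, 100) [8.849e+02 1.821e+02 4.000e-01]
```

View pics/c_top0.png

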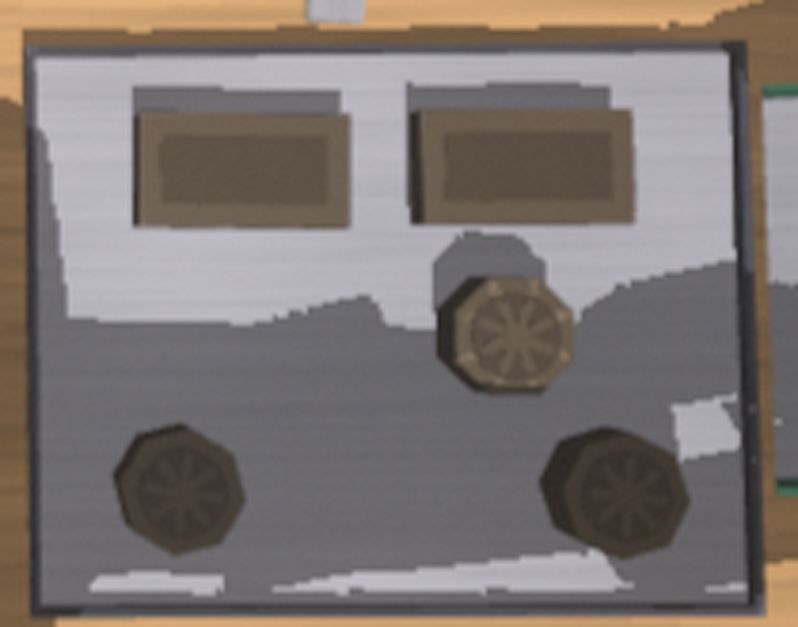

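View pics/c_scene0.png

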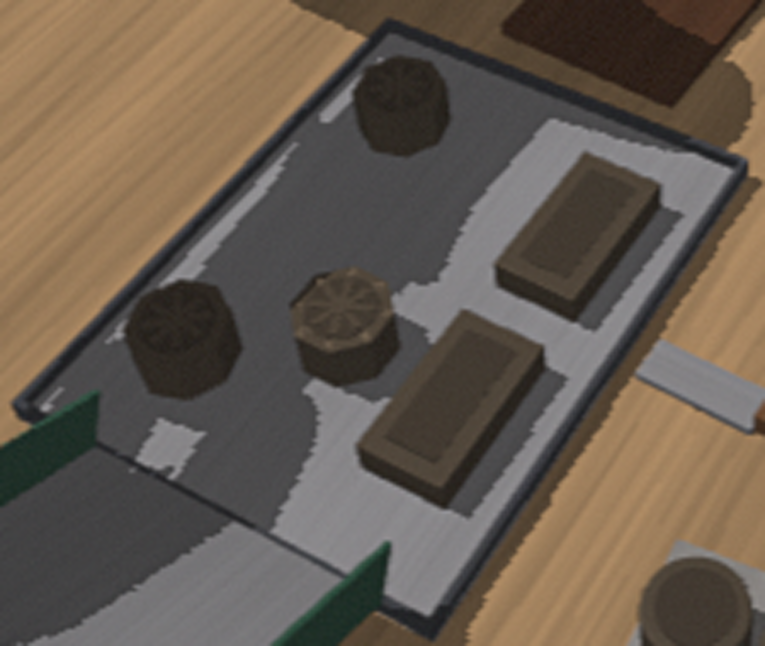

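```bash
python3 - <<'E'
from h import *
s=load("top0"); t=load("scene0")
for n,b,z in [("b1",(370,290,420,335),(36,50)),("b2",(482,290,535,340),(36,50)),("b3",(455,250,500,295),(36,50)),("t1",(375,210,445,250),(24,36)),("t2",(448,208,518,250),(24,36)),("board",(255,225,345,312),(8,16)),("tote",(95,225,255,385),(58,72)),("mould",(165,120,255,192),(38,52)),("ball",(270,185,300,212),(85,120)),("base",(265,160,300,215),(17,32))]:
    print(n,topoly(s,b,*z))
for n,b,z in [("b1",(215,250,260,290),(36,50)),("b2",(145,315,200,360),(36,50)),("b3",(200,315,240,355),(36,50)),("t1",(260,280,320,335),(25,36)),("t2",(220,330,285,385),(25,36)),("ball",(350,215,370,232),(80,130))]:
    print("S",n,topoly(t,b,*z))
P=cloud(t); 
for u,v in [(360,226),(361,224),(369,250)]: print(P[v,u].round(1))
crop(t,330,190,450,280,6,"c_iso")
E
```

```text
b1 (((448.425048828125, -105.63407135009766), (59.83698272705078, 59.96599578857422), 14.713677406311035), 814, np.float64(42.13581142443297))
b2 (((447.6072692871094, -329.66046142578125), (60.93770980834961, 59.85176086425781), 63.34249496459961), 842, np.float64(42.10949896980996))
b3 (((527.8324584960938, -274.8780517578125), (59.90764236450195, 60.936012268066406), 0.500720202922821), 836, np.float64(42.02245722082948))
t1 (((612.81494140625, -139.70387268066406), (108.89360809326172, 59.67355728149414), 89.82553100585938), 1684, np.float64(29.57277453451051))
t2 (((614.949462890625, -287.27752685546875), (59.5869255065918, 111.49459838867188), 0.13548783957958221), 1721, np.float64(29.510224314086447))
board (((532.2800903320312, 78.6202163696289), (149.92591857910156, 149.95068359375), 87.47473907470703), 5403, np.float64(11.371457624423448))
tote (((464.0478515625, 314.2619323730469), (270.3379821777344, 281.8462829589844), 3.1251060962677), 3236, np.float64(63.13964037367617))
mould (((751.22314453125, 253.29551696777344), (90.77335357666016, 140.85333251953125), 10.27344036
[... 570 characters left out ...]
.522762298583984), 645, np.float64(42.52290703285661))
S b3 (((528.6439208984375, -278.0557861328125), (61.380489349365234, 62.521087646484375), 1.1383979320526123), 630, np.float64(42.49194745207268))
S t1 (((613.4554443359375, -163.6328887939453), (152.17007446289062, 61.7895622253418), 89.31712341308594), 1130, np.float64(29.851757696880757))
S t2 (((596.046142578125, -290.2174987792969), (101.67112731933594, 112.18885803222656), 0.09127841144800186), 1541, np.float64(30.158104132671678))
S ball (((663.3873901367188, 99.39708709716797), (24.3299617767334, 19.372539520263672), 29.2851505279541), 96, np.float64(100.11227946271477))
[668.6  93.  101.8]
[669.3  96.6 105.7]
[696.6  93.9  35.2]
```

View pics/c_iso.png

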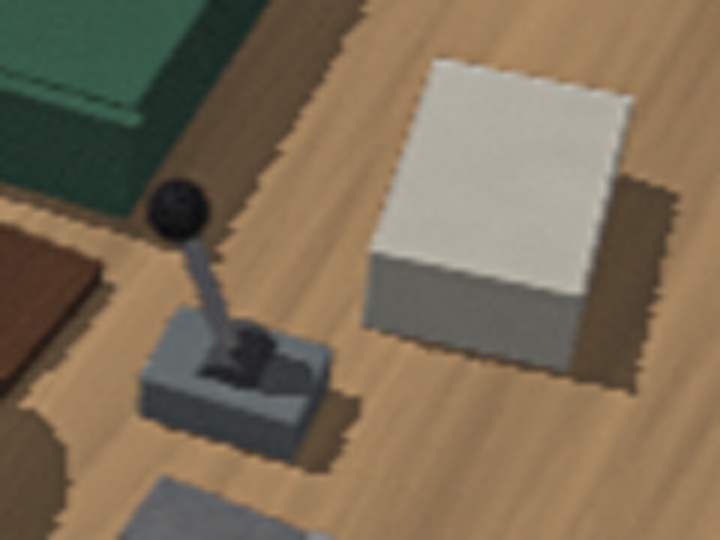

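```bash
cat >> h.py <<'E'
def go(x,y,z,Rt=None):
    "print what remains to the target: dp in tool axes (cm) and rotvec (deg) in tool axes"
    from scipy.spatial.transform import Rotation as R
    p,M=st(); print("dp cm",(M.T@(np.array([x,y,z])-p)/10).round(2))
    if Rt is not None: 
        r=R.from_matrix(M.T@Rt).as_rotvec(degrees=True); print("rot deg",r.round(1))
def down(yaw):
    "tool down, tool y axis at angle yaw (deg) from world x, nearest half turn to current"
    from scipy.spatial.transform import Rotation as R
    M=R.from_rotvec(bot.get_obs()["tcp_rot"]).as_matrix(); a=np.radians(yaw); y=np.array([np.cos(a),np.sin(a),0]); 
    if y@M[:,1]<0: y=-y
    z=np.array([0,0,-1.]); return np.stack([np.cross(y,z),y,z],1)
E
python3 -c "
from h import *
go(600,105,200,down(90)); print(down(90))"
```

```text
t 0.1 p [ 131.6 -533.5  230.2] x [0.971 0.239 0.   ] y [ 0.239 -0.971 -0.002] z [-0.     0.002 -1.   ] F [ 0.4 -0.3 -0.5] w 85.2 q [-1.43  0.09  1.37 -0.    1.68 -0.1 ]
dp cm [ 60.76 -50.78   3.14]
rot deg [-0.1  0.  13.9]
[[ 1.000000e+00 -6.123234e-17  0.000000e+00]
 [-6.123234e-17 -1.000000e+00  0.000000e+00]
 [ 0.000000e+00 -0.000000e+00 -1.000000e+00]]
```

```bash
python3 -m creep '{"dp":[[0,0,0],[0,0,0],[3,-4,0],[3,-4,0],[3,-4,0]],"rotation":[[0,0,7],[0,0,6.9],[0,0,0],[0,0,0],[0,0,0]],"hand":[-1,-1,-1,-1,-1]}' 30; python3 -m creep '{"dp":[[3,-4,0],[3,-4,0],[3,-4,0],[3,-4,0],[3,-4,0]],"rotation":[[0,0,0],[0,0,0],[0,0,0],[0,0,0],[0,0,0]],"hand":[-1,-1,-1,-1,-1]}'; python3 -m creep '{"dp":[[3,-4,0],[3,-4,0],[3,-4,0],[3,-4,0],[3,-4,0]],"rotation":[[0,0,0],[0,0,0],[0,0,0],[0,0,0],[0,0,0]],"hand":[-1,-1,-1,-1,-1]}';python3 -c "
from h import *
go(625,105,150,down(90))"
```

```text
clock: 0.6
eef_pos: [220.9, -414.9, 225.1]
tcp_rot: [-3.131, 0.034, 0.005]
wrist_force: [0.6, -0.7, 0.3]
width: 12.1
clock: 1.1
eef_pos: [373.3, -216.1, 224.2]
tcp_rot: [-3.129, 0.04, 0.007]
wrist_force: [-0.2, -0.9, -0.5]
width: -0.1
clock: 1.6
eef_pos: [525.7, -17.7, 224.3]
tcp_rot: [-3.129, 0.039, 0.009]
wrist_force: [0.8, -0.6, -0.9]
width: -0.2
t 1.6 p [525.7 -17.7 224.3] x [ 1.    -0.025 -0.006] y [-0.025 -1.    -0.012] z [-0.006  0.012 -1.   ] F [ 0.8 -0.6 -0.9] w -0.2 q [-0.15  0.04  1.44  0.01  1.67  1.45]
dp cm [  9.67 -12.43   7.52]
rot deg [-0.7  0.3 -1.4]
```

```bash
python3 -m creep '{"dp":[[2.5,-3.5,1],[2.5,-3.5,1],[2.2,-3.0,1.5],[2,-2.4,2],[0,0,2]],"rotation":[[0,0,-1.4],[0,0,0],[0,0,0],[0,0,0],[0,0,0]],"hand":[-1,-1,-1,-1,-1]}'; python3 -c "
from h import *
go(622,105,84,down(90)); s=snap('top','top1'); crop(s,250,150,330,230,8,'c_top1'); snap('scene','scene1')"
```

```text
clock: 2.1
eef_pos: [624.3, 118.9, 148.0]
tcp_rot: [-3.128, -0.014, 0.002]
wrist_force: [0.6, -0.3, -1.1]
width: 0.2
t 2.1 p [624.3 118.9 148. ] x [ 1.     0.009 -0.001] y [ 0.009 -1.    -0.013] z [-0.001  0.013 -1.   ] F [ 0.6 -0.3 -1.1] w 0.2 q [0.09 0.3  1.28 0.01 1.56 1.65]
dp cm [-0.24  1.48  6.39]
rot deg [-0.8  0.1  0.5]
```

View pics/c_top1.png

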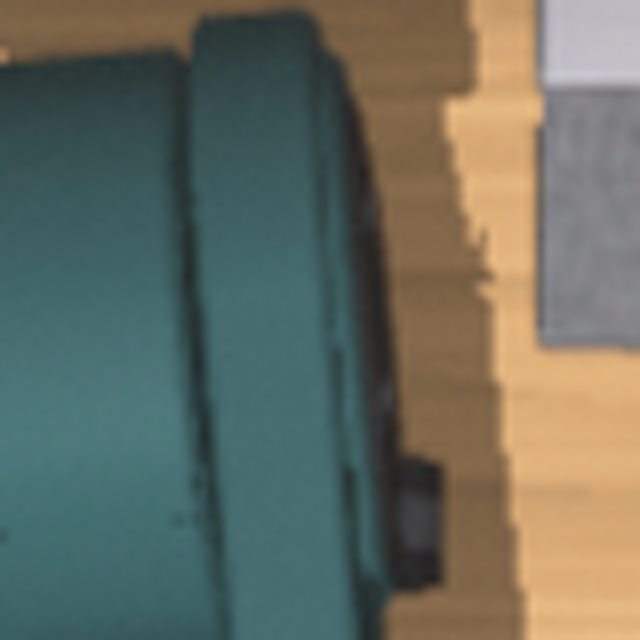

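```bash
python3 -m creep '{"dp":[[-0.4,1.4,0],[0,0,3],[0,0,3],[0,0,0.4],[0,0,0]],"rotation":[[-0.8,0,0.5],[0,0,0],[0,0,0],[0,0,0],[0,0,0]],"hand":[-1,-1,-1,-1,-1]}'; python3 -c "
from h import *
go(622,105,84,down(90)); s=snap('scene','scene1'); crop(s,300,150,460,270,5,'c_s1')"
```

```text
clock: 2.7
eef_pos: [617.4, 94.8, 86.7]
tcp_rot: [3.134, -0.014, -0.002]
wrist_force: [0.7, 0.4, -0.2]
width: -0.3
t 2.7 p [617.4  94.8  86.7] x [ 1.    -0.009 -0.001] y [-0.009 -1.     0.008] z [-0.001 -0.008 -1.   ] F [ 0.7  0.4 -0.2] w -0.3 q [ 0.07  0.32  1.39 -0.01  1.44  1.65]
dp cm [ 0.45 -1.03  0.26]
rot deg [ 0.4  0.1 -0.5]
```

View pics/c_s1.png

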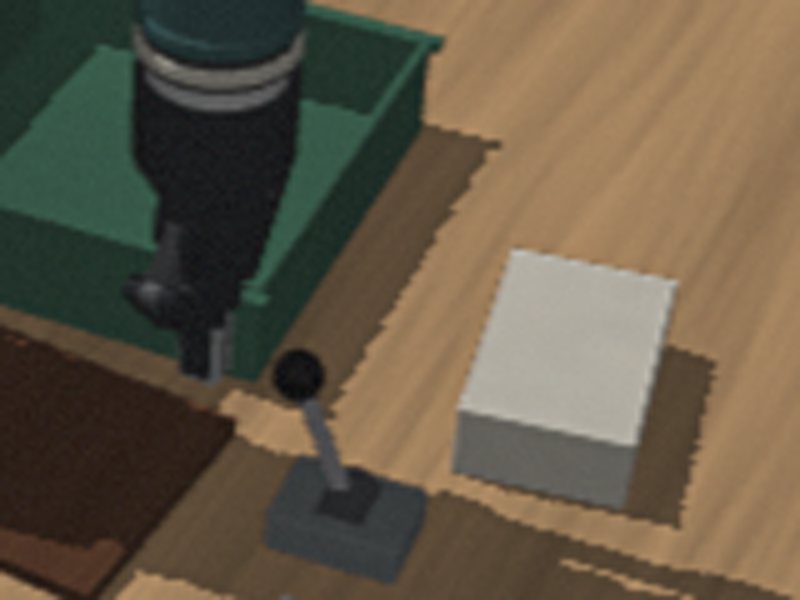

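```bash
python3 -m creep '{"dp":[[0.3,-1.1,0.3],[0,0,0],[2.5,0,0],[2,0,0],[0,0,0]],"rotation":[[0,0,-0.5],[0,0,0],[0,0,0],[0,0,0],[0,0,0]],"hand":[-1,-1,-1,-1,-1]}';  python3 -m creep '{"dp":[[1.5,0,0],[1.5,0,0],[0.7,0,0],[0,0,0]],"rotation":[[0,0,0],[0,0,0],[0,0,0],[0,0,0]],"hand":[-1,-1,-1,-1]}'; python3 -c "
from h import *
go(706,107,84,down(90)); s=snap('scene','scene2'); crop(s,300,150,460,270,5,'c_s2')"
```

```text
clock: 3.25
eef_pos: [669.2, 107.3, 92.4]
tcp_rot: [3.135, 0.002, 0.014]
wrist_force: [-0.0, -0.4, 0.3]
width: 0.0
clock: 3.65
eef_pos: [705.3, 109.0, 95.0]
tcp_rot: [3.135, 0.006, 0.011]
wrist_force: [-0.2, 0.1, 0.3]
width: 0.1
t 3.65 p [705.3 109.   95. ] x [1.    0.004 0.007] y [ 0.004 -1.     0.007] z [ 0.007 -0.007 -1.   ] F [-0.2  0.1  0.3] w 0.1 q [ 0.08  0.5   1.12 -0.01  1.51  1.64]
dp cm [0.06 0.2  1.1 ]
rot deg [ 0.4 -0.4  0.2]
```

View pics/c_s2.png

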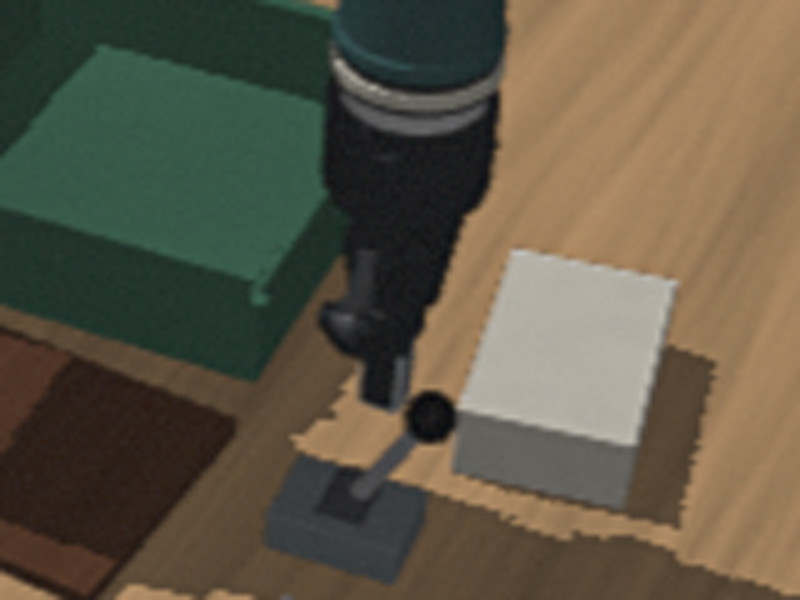

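```bash
python3 -m creep '{"dp":[[-0.5,0.1,1],[0.4,0,0.2],[0.5,0,0],[0.3,0,0],[0,0,0]],"rotation":[[0,0,0],[0,0,0],[0,0,0],[0,0,0],[0,0,0]],"hand":[-1,-1,-1,-1,-1]}';  python3 -m creep '{"dp":[[0.4,0,0],[0.3,0,0],[0,0,0]],"rotation":[[0,0,0],[0,0,0],[0,0,0]],"hand":[-1,-1,-1]}'; python3 -c "
from h import *
st(); s=snap('scene','scene3'); crop(s,300,150,460,270,5,'c_s3')"
```

```text
clock: 4.2
eef_pos: [706.9, 108.5, 82.5]
tcp_rot: [3.135, 0.008, -0.006]
wrist_force: [-0.5, -0.2, 0.0]
width: -0.1
clock: 4.5
eef_pos: [706.7, 108.6, 82.6]
tcp_rot: [3.133, 0.009, -0.037]
wrist_force: [-0.0, 0.8, -0.1]
width: -0.2
t 4.5 p [706.7 108.6  82.6] x [ 1.     0.005 -0.024] y [ 0.006 -1.     0.008] z [-0.024 -0.008 -1.   ] F [-0.   0.8 -0.1] w -0.2 q [ 0.08  0.53  1.1  -0.01  1.53  1.64]
```

View pics/c_s3.png

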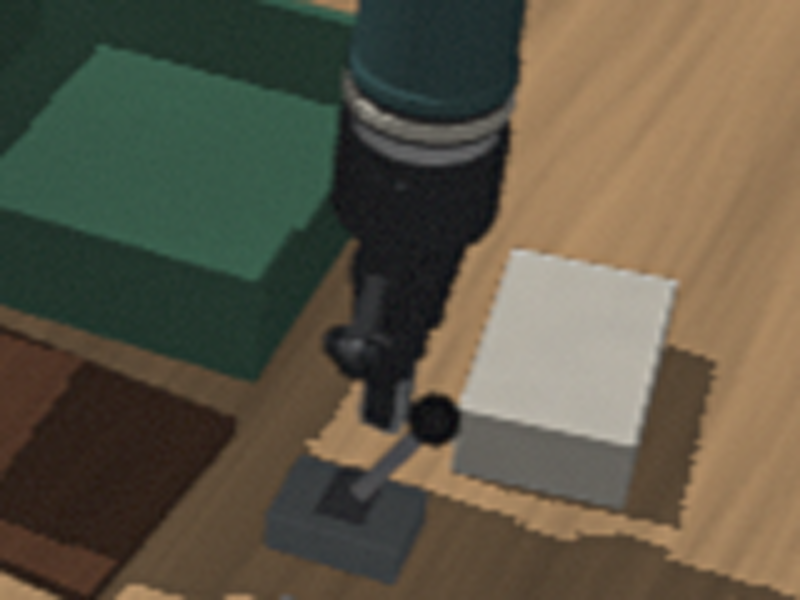

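```bash
python3 -m creep '{"dp":[[0.5,0,0],[0.7,0,0],[0.7,0,0]],"rotation":[[0,0,0],[0,0,0],[0,0,0]],"hand":[-1,-1,-1]}'; python3 -c "
from h import *
st(); s=snap('scene','scene4'); 
print(at_z(s,386.6,233.4,92)); t=load('scene0'); print(at_z(t,330-300+300+178/6,190+210/6,92))"
```

```text
clock: 4.85
eef_pos: [707.2, 108.7, 82.8]
tcp_rot: [3.129, 0.011, -0.114]
wrist_force: [-23.7, -1.2, 12.3]
width: -0.3
t 4.85 p [707.2 108.7  82.8] x [ 0.997  0.007 -0.073] y [ 0.008 -1.     0.01 ] z [-0.073 -0.011 -0.997] F [-23.7  -1.2  12.3] w -0.3 q [ 0.08  0.57  1.05 -0.01  1.6   1.64]
[730.75446382 109.59977846  92.        ]
[662.04437703 106.45075613  92.        ]
```

```bash
python3 -m creep '{"dp":[[-2,0,0],[-2,0,-1],[-1,0,-4],[0,0,-5],[-1,2,-5]],"rotation":[[0,-2,0],[0,-2,0],[0,0,0],[0,0,0],[0,0,0]],"hand":[-1,-1,-1,-1,-1]}'; python3 -m creep '{"dp":[[-3,4,0],[-3,4,0],[-3,4,0],[-3,4,0],[0,0,0]],"rotation":[[0,0,0],[0,0,0],[0,0,0],[0,0,0],[0,0,0]],"hand":[1,1,1,1,1]}';python3 -c "
from h import *
go(449,-106,100,down(14.7)); s=snap('scene','scene5');s=snap('top','top5')"
```

```text
clock: 5.4
eef_pos: [666.5, 92.6, 226.1]
tcp_rot: [3.119, 0.015, -0.255]
wrist_force: [1.2, 0.1, 0.1]
width: 0.2
clock: 5.9
eef_pos: [556.8, -75.2, 258.6]
tcp_rot: [3.117, 0.015, -0.197]
wrist_force: [0.5, 0.9, 0.0]
width: 72.2
t 5.9 p [556.8 -75.2 258.6] x [ 0.992  0.009 -0.126] y [ 0.011 -1.     0.017] z [-0.126 -0.019 -0.992] F [0.5 0.9 0. ] w 72.2 q [-0.21  0.2   1.19 -0.05  1.87  1.34]
dp cm [-8.72  2.69 17.15]
rot deg [ 5.6  5.5 75.7]
```

View pics/top5.png

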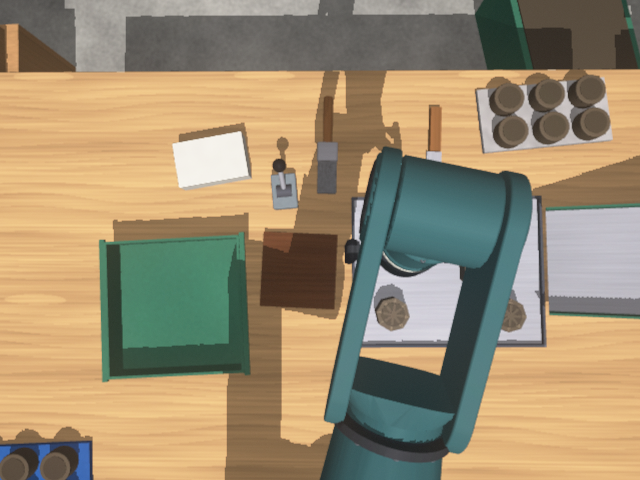

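View pics/scene5.png

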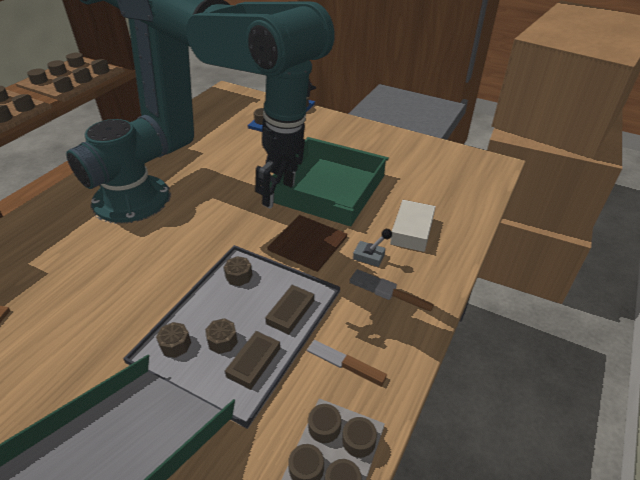

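```bash
python3 -c "
from h import *
go(449,-106,110,down(104.7))"; python3 -m creep '{"dp":[[0,0,0],[0,0,0],[0,0,0],[0,0,0]],"rotation":[[-1.0,7,-5],[0,0,-5],[0,0,-4],[0,0,0]],"hand":[1,1,1,1]}';python3 -c "
from h import *
go(449,-106,110,down(104.7))"
```

```text
t 6.0 p [558.7 -71.6 257.5] x [ 0.992  0.013 -0.126] y [ 0.015 -1.     0.014] z [-0.126 -0.016 -0.992] F [0.2 0.8 0.4] w 85.0 q [-0.2   0.2   1.19 -0.04  1.87  1.34]
dp cm [-9.06  3.06 16.07]
rot deg [ -0.1   7.3 -13.9]
clock: 6.4
eef_pos: [562.4, -67.1, 251.3]
tcp_rot: [3.091, 0.426, -0.015]
wrist_force: [0.1, -0.4, -0.4]
width: 85.7
t 6.4 p [562.4 -67.1 251.3] x [ 0.963  0.27  -0.012] y [ 0.271 -0.963  0.02 ] z [-0.006 -0.022 -1.   ] F [ 0.1 -0.4 -0.4] w 85.7 q [-0.21  0.12  1.29 -0.02  1.73  1.09]
dp cm [-11.8    0.4   14.28]
rot deg [1.1 0.7 1. ]
```

```bash
python3 -m creep '{"dp":[[-4,0.1,2],[-4,0.1,3],[-3.8,0.1,3],[0,0,3],[0,0,3]],"rotation":[[1.1,0.7,1],[0,0,0],[0,0,0],[0,0,0],[0,0,0]],"hand":[1,1,1,1,1]}';python3 -m creep '{"dp":[[0,0,0]],"rotation":[[0,0,0]],"hand":[1]}';python3 -c "
from h import *
go(449,-106,14,down(104.7)); s=snap('scene','scene6'); crop(s,180,200,320,320,5,'c_s6')"
```

```text
clock: 6.9
eef_pos: [455.4, -98.6, 109.8]
tcp_rot: [3.112, 0.402, 0.021]
wrist_force: [0.6, -0.0, -0.7]
width: 85.2
clock: 7.0
eef_pos: [452.6, -96.9, 105.1]
tcp_rot: [-3.115, -0.402, -0.007]
wrist_force: [-0.4, 0.6, -0.4]
width: 85.3
t 7.0 p [452.6 -96.9 105.1] x [0.967 0.254 0.005] y [ 0.254 -0.967 -0.001] z [ 0.005  0.002 -1.   ] F [-0.4  0.6 -0.4] w 85.3 q [-0.34 -0.05  1.76  0.    1.42  0.98]
dp cm [-0.63  0.79  9.1 ]
rot deg [-0.  -0.3 -0. ]
```

View pics/c_s6.png

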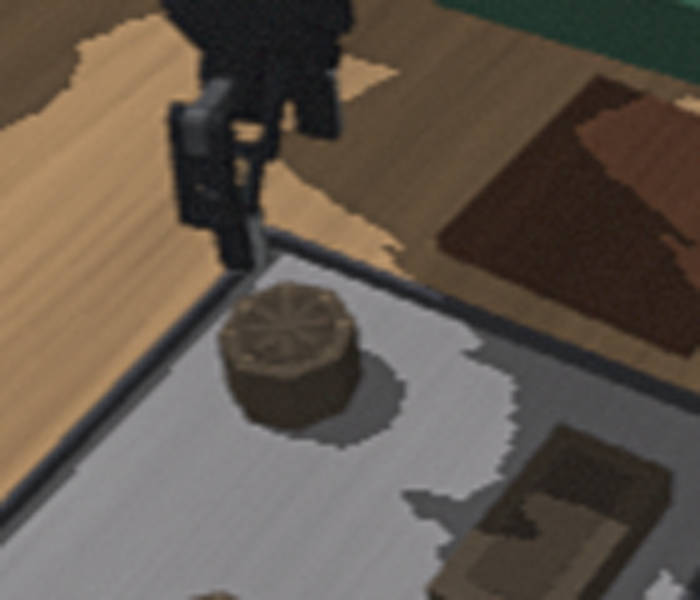

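```bash
python3 -m creep '{"dp":[[-0.6,0.8,2],[0,0,0],[0,0,0]],"rotation":[[0,0,0],[0,0,0],[0,0,0]],"hand":[1,1,1]}';python3 -c "
from h import *
go(449,-106,14,down(104.7))"
```

```text
clock: 7.35
eef_pos: [457.1, -106.9, 93.7]
tcp_rot: [3.11, 0.404, 0.03]
wrist_force: [-0.8, -0.2, 0.4]
width: 85.6
t 7.35 p [ 457.1 -106.9   93.7] x [0.967 0.255 0.018] y [ 0.255 -0.967  0.007] z [ 0.02  -0.002 -1.   ] F [-0.8 -0.2  0.4] w 85.6 q [-0.35 -0.04  1.78  0.    1.38  0.96]
dp cm [-0.91 -0.35  7.95]
rot deg [ 0.4 -1.1  0.1]
```

```bash
python3 -m creep '{"dp":[[-0.9,-0.3,2],[0,0,0]],"rotation":[[0,-1.1,0],[0,0,0]],"hand":[1,1]}';python3 -c "
from h import *
go(449,-106,14,down(104.7));go(449,-106,14,down(104.7));go(449,-106,14,down(104.7))"
```

```text
clock: 7.55
eef_pos: [450.2, -106.4, 75.6]
tcp_rot: [3.105, 0.404, 0.007]
wrist_force: [-0.6, 0.6, 0.2]
width: 85.5
t 7.55 p [ 450.2 -106.4   75.6] x [0.967 0.256 0.003] y [ 0.256 -0.967  0.01 ] z [ 0.005 -0.009 -1.   ] F [-0.6  0.6  0.2] w 85.5 q [-0.35 -0.03  1.8  -0.01  1.36  0.96]
dp cm [-0.13 -0.13  6.16]
rot deg [ 0.6 -0.2  0.1]
t 7.55 p [ 450.2 -106.4   75.6] x [0.967 0.256 0.003] y [ 0.256 -0.967  0.01 ] z [ 0.005 -0.009 -1.   ] F [-0.6  0.6  0.2] w 85.5 q [-0.35 -0.03  1.8  -0.01  1.36  0.96]
dp cm [-0.13 -0.13  6.16]
rot deg [ 0.6 -0.2  0.1]
t 7.55 p [ 450.2 -106.4   75.6] x [0.967 0.256 0.003] y [ 0.256 -0.967  0.01 ] z [ 0.005 -0.009 -1.   ] F [-0.6  0.6  0.2] w 85.5 q [-0.35 -0.03  1.8  -0.01  1.36  0.96]
dp cm [-0.13 -0.13  6.16]
rot deg [ 0.6 -0.2  0.1]
```

Good. Descend.

```bash
python3 -m creep '{"dp":[[-0.1,-0.1,2],[0,0,2],[0,0,1.3],[0,0,0.6]],"rotation":[[0.6,0,0],[0,0,0],[0,0,0],[0,0,0]],"hand":[1,1,1,1]}';python3 -c "
from h import *
go(449,-106,14,down(104.7))"
```

```text
clock: 7.95
eef_pos: [452.6, -105.9, 18.1]
tcp_rot: [3.112, 0.406, 0.016]
wrist_force: [0.1, 1.0, 0.1]
width: 85.5
t 7.95 p [ 452.6 -105.9   18.1] x [0.966 0.257 0.009] y [ 0.257 -0.966  0.004] z [ 0.01  -0.002 -1.   ] F [0.1 1.  0.1] w 85.5 q [-0.35  0.04  1.86  0.    1.23  0.96]
dp cm [-0.35 -0.09  0.41]
rot deg [ 0.2 -0.5  0.2]
```

```bash
python3 -m creep '{"dp":[[-0.3,0,0.2],[0,0,0],[0,0,0],[0,0,0],[0,0,0]],"rotation":[[0,-0.5,0],[0,0,0],[0,0,0],[0,0,0],[0,0,0]],"hand":[1,-1,-1,-1,-1]}' 50;python3 -c "
from h import *
go(449,-106,14,down(104.7))"
```

```text
clock: 8.45
eef_pos: [450.4, -106.8, 17.4]
tcp_rot: [3.11, 0.406, 0.003]
wrist_force: [0.4, -0.3, -2.0]
width: 58.8
t 8.45 p [ 450.4 -106.8   17.4] x [0.966 0.257 0.001] y [ 0.257 -0.966  0.005] z [ 0.003 -0.005 -1.   ] F [ 0.4 -0.3 -2. ] w 58.8 q [-0.35  0.04  1.86 -0.    1.23  0.96]
dp cm [-0.11 -0.12  0.34]
rot deg [ 0.3 -0.1  0.2]
```

```bash
python3 -m creep '{"dp":[[0,0,-3],[0,0,-4],[0,0,-4],[0,0,-4],[0,0,-2]],"rotation":[[0,0,0],[0,0,0],[0,0,0],[0,0,0],[0,0,0]],"hand":[-1,-1,-1,-1,-1]}';python3 -c "
from h import *
s=load('top0')
for u,v in [(100,240),(244,233),(249,374),(104,380)]: print(at_z(s,u,v,65).round(0))
for u,v in [(121,243),(239,239),(241,346),(121,346)]: print('in',at_z(s,u,v,65).round(0))
go(390,315,170,down(90))
crop(s,90,220,260,390,4,'c_tote')"
```

```text
clock: 8.95
eef_pos: [445.6, -104.6, 187.0]
tcp_rot: [-3.113, -0.406, 0.018]
wrist_force: [0.9, 0.3, -2.2]
width: 59.3
[591. 457.  65.]
[605. 180.  65.]
[340. 168.  65.]
[327. 442.  65.]
in [585. 417.  65.]
in [593. 190.  65.]
in [391. 184.  65.]
in [390. 411.  65.]
t 8.95 p [ 445.6 -104.6  187. ] x [ 0.966  0.257 -0.011] y [ 0.257 -0.967 -0.004] z [-0.012  0.001 -1.   ] F [ 0.9  0.3 -2.2] w 59.3 q [-0.35 -0.1   1.64 -0.    1.61  0.96]
dp cm [  5.41 -41.97   1.8 ]
rot deg [-0.1  0.7 14.9]
```

View pics/c_tote.png

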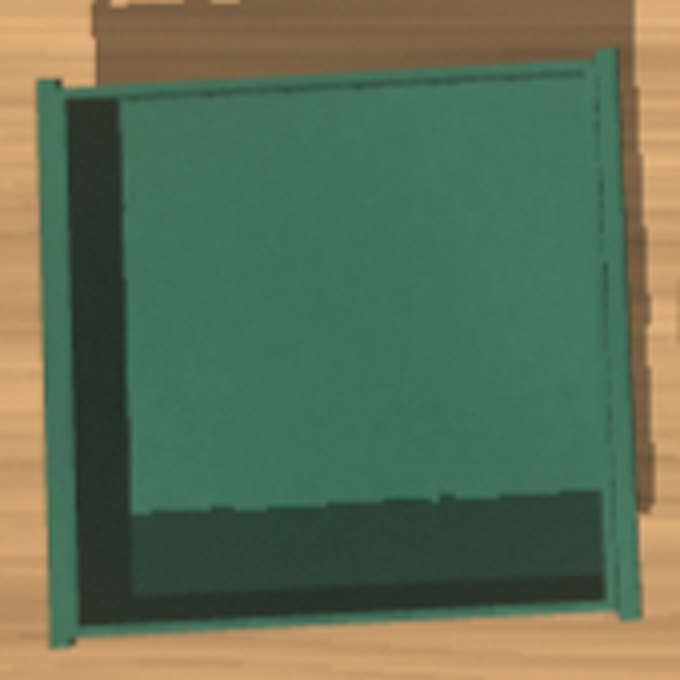

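```bash
python3 -m creep '{"dp":[[0.5,-5,0],[0.5,-5,0],[0.5,-5,0],[0.5,-5,0],[0.5,-5,0]],"rotation":[[0,0,2],[0,0,2],[0,0,2],[0,0,2],[0,0,2]],"hand":[-1,-1,-1,-1,-1]}';python3 -c "
from h import *
go(395,312,100,down(90))"
```

```text
clock: 9.45
eef_pos: [427.7, 142.4, 192.6]
tcp_rot: [3.136, 0.096, 0.004]
wrist_force: [1.0, -0.7, -2.6]
width: 59.0
t 9.45 p [427.7 142.4 192.6] x [0.998 0.061 0.002] y [ 0.061 -0.998  0.004] z [ 0.003 -0.004 -1.   ] F [ 1.  -0.7 -2.6] w 59.0 q [ 0.2  -0.13  1.66 -0.    1.61  1.71]
dp cm [ -2.25 -17.17   9.18]
rot deg [ 0.2 -0.1  3.5]
```

```bash
python3 -m creep '{"dp":[[-0.5,-4.5,0],[-0.6,-4.5,0],[-0.6,-4.5,0],[0,-2.5,2],[0,0,2]],"rotation":[[0,0,0],[0,0,0],[0,0,0],[0,0,0],[0,0,0]],"hand":[-1,-1,-1,-1,-1]}';python3 -m creep '{"dp":[[0,0,0]],"rotation":[[0,0,0]],"hand":[-1]}';python3 -c "
from h import *
go(395,312,18,down(90))"
```

```text
clock: 9.95
eef_pos: [398.5, 314.2, 153.6]
tcp_rot: [-3.138, -0.108, -0.015]
wrist_force: [-0.4, 0.4, -2.3]
width: 59.0
clock: 10.05
eef_pos: [396.2, 314.0, 150.2]
tcp_rot: [3.138, 0.112, 0.005]
wrist_force: [0.6, -0.6, -2.5]
width: 58.7
t 10.05 p [396.2 314.  150.2] x [0.997 0.071 0.003] y [ 0.071 -0.997  0.002] z [ 0.003 -0.001 -1.   ] F [ 0.6 -0.6 -2.5] w 58.7 q [ 0.56  0.02  1.61 -0.    1.52  2.06]
dp cm [-0.18  0.17 13.22]
rot deg [ 0.1 -0.2  4.1]
```

```bash
python3 -m creep '{"dp":[[0,0,3],[0,0,3],[0,0,3],[0,0,2],[0,0,1]],"rotation":[[0,0,0],[0,0,0],[0,0,0],[0,0,0],[0,0,0]],"hand":[-1,-1,-1,-1,-1]}';python3 -c "
from h import *
go(395,312,18,down(90))"
```

```text
clock: 10.55
eef_pos: [400.8, 314.2, 32.8]
tcp_rot: [-3.137, -0.107, -0.019]
wrist_force: [0.4, -0.3, -1.5]
width: 58.9
t 10.55 p [400.8 314.2  32.8] x [0.998 0.068 0.012] y [ 0.068 -0.998 -0.003] z [ 0.012  0.003 -1.   ] F [ 0.4 -0.3 -1.5] w 58.9 q [ 0.56  0.12  1.75 -0.    1.27  2.06]
dp cm [-0.61  0.18  1.47]
rot deg [-0.2 -0.7  3.9]
```

```bash
python3 -m creep '{"dp":[[-0.4,0,0.8],[0,0,0.5],[0,0,0.2],[0,0,0]],"rotation":[[0,-0.7,0],[0,0,0],[0,0,0],[0,0,0]],"hand":[-1,-1,-1,-1]}';python3 -c "
from h import *
st()"
```

```text
clock: 10.95
eef_pos: [398.3, 313.7, 18.9]
tcp_rot: [-3.136, -0.104, -0.002]
wrist_force: [0.5, 0.1, -2.1]
width: 59.4
t 10.95 p [398.3 313.7  18.9] x [0.998 0.066 0.001] y [ 0.066 -0.998 -0.004] z [ 0.001  0.004 -1.   ] F [ 0.5  0.1 -2.1] w 59.4 q [0.55 0.14 1.76 0.   1.25 2.06]
```

```bash
python3 -m creep '{"dp":[[0,0,0.2],[0,0,0.1],[0,0,0],[0,0,0],[0,0,-0.5]],"rotation":[[0,0,0],[0,0,0],[0,0,0],[0,0,0],[0,0,0]],"hand":[-1,-1,1,1,1]}';python3 -m creep '{"dp":[[0,0,-2],[0,0,-4],[0,0,-5],[1,3,-3],[1,5,0]],"rotation":[[0,0,0],[0,0,0],[0,0,0],[0,0,0],[0,0,0]],"hand":[1,1,1,1,1]}';python3 -m creep '{"dp":[[0.5,5,0],[0.5,5,0],[0.5,5,0],[0,0,0],[0,0,0]],"rotation":[[0,0,0],[0,0,0],[0,0,0],[0,0,0],[0,0,0]],"hand":[1,1,1,1,1]}';python3 -c "
from h import *
st()
s=snap('top','top7'); snap('scene','scene7')"
```

```text
clock: 11.45
eef_pos: [400.5, 315.2, 24.3]
tcp_rot: [-3.133, -0.104, -0.011]
wrist_force: [0.1, -0.3, 0.2]
width: 85.4
clock: 11.95
eef_pos: [424.8, 238.1, 172.1]
tcp_rot: [-3.131, -0.119, -0.016]
wrist_force: [1.3, 0.0, -0.2]
width: 85.6
clock: 12.45
eef_pos: [455.0, 82.8, 179.1]
tcp_rot: [-3.131, -0.109, -0.041]
wrist_force: [-0.3, -0.4, -0.8]
width: 85.6
t 12.45 p [455.   82.8 179.1] x [0.997 0.069 0.026] y [ 0.07  -0.998 -0.007] z [ 0.026  0.009 -1.   ] F [-0.3 -0.4 -0.8] w 85.6 q [ 0.05 -0.11  1.67  0.01  1.56  1.55]
```

View pics/top7.png

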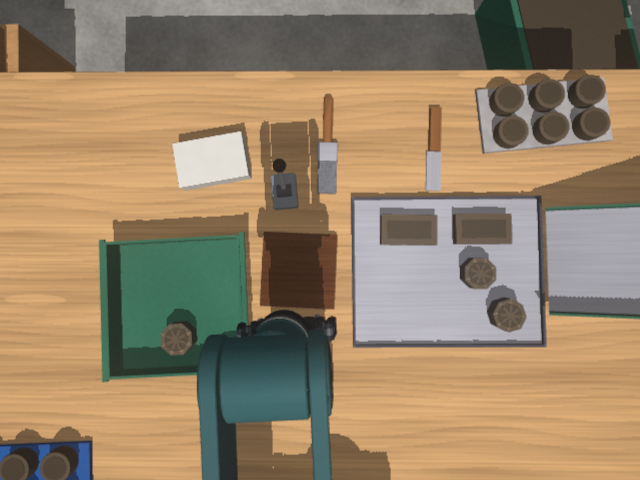

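View pics/scene7.png

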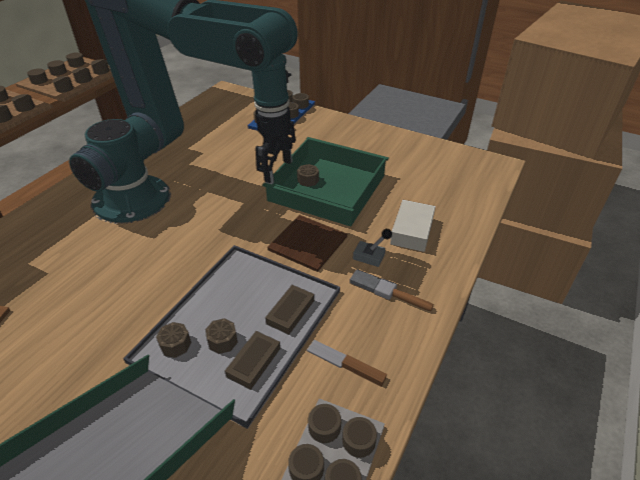

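```bash
python3 -c "
from h import *
s=load('top7')
print(topoly(s,(482,290,535,340),36,50)); print(topoly(s,(455,250,500,295),36,50)); print(topoly(s,(155,315,200,360),36,50))
for u,v in [(352,197),(541,196),(546,345),(353,346)]: print(at_z(s,u,v,16).round(0))
go(448,-331,120,down(108.3))"
```

```text
(((447.7652587890625, -329.1194763183594), (61.31084442138672, 59.537689208984375), 63.37934875488281), 849, np.float64(41.94178335029438))
(((527.8641967773438, -274.9785461425781), (60.35813903808594, 60.4831657409668), 45.77155303955078), 835, np.float64(42.13986676268737))
(((398.8055114746094, 314.3404235839844), (59.986854553222656, 60.959625244140625), 46.87090301513672), 822, np.float64(41.20944573345191))
[680. -29.  16.]
[ 682. -407.   16.]
[ 387. -409.   16.]
[383. -30.  16.]
t 12.55 p [454.8  84.1 178.8] x [0.997 0.073 0.026] y [ 0.073 -0.997 -0.007] z [ 0.026  0.009 -1.   ] F [-0.3 -0.3  0.6] w 85.3 q [ 0.05 -0.11  1.67  0.01  1.56  1.55]
dp cm [-3.85 41.38  5.5 ]
rot deg [ -0.2  -1.5 -14.1]
```

```bash
python3 -m creep '{"dp":[[-0.4,5,0],[0,5,0],[0.4,5,0],[0.7,5,0],[0.7,5,0]],"rotation":[[0,-1.5,-3],[0,0,-3],[0,0,-3],[0,0,-3],[0,0,-2]],"hand":[1,1,1,1,1]}';python3 -c "
from h import *
go(448,-330,100,down(108.3))"
```

```text
clock: 13.05
eef_pos: [518.1, -146.8, 177.9]
tcp_rot: [-3.081, -0.558, -0.006]
wrist_force: [1.0, 1.7, 1.3]
width: 85.4
t 13.05 p [ 518.1 -146.8  177.9] x [0.937 0.351 0.006] y [ 0.351 -0.936 -0.01 ] z [ 0.002  0.011 -1.   ] F [1.  1.7 1.3] w 85.4 q [-0.39  0.08  1.49  0.01  1.58  0.82]
dp cm [-13.03  14.78   7.57]
rot deg [-0.6 -0.3  2.2]
```

```bash
python3 -m creep '{"dp":[[-3.5,3.5,0],[-3.5,3.5,1],[-3,3.5,2],[-2.5,3.5,2],[0,0,1]],"rotation":[[-0.5,0,2],[0,0,0],[0,0,0],[0,0,0],[0,0,0]],"hand":[1,1,1,1,1]}';python3 -m creep '{"dp":[[0,0,0],[0,0,0]],"rotation":[[0,0,0],[0,0,0]],"hand":[1,1]}';python3 -c "
from h import *
go(448,-330,70,down(108.3))"
```

```text
clock: 13.55
eef_pos: [453.3, -323.7, 114.2]
tcp_rot: [-3.097, -0.525, -0.013]
wrist_force: [-0.2, 1.0, -0.3]
width: 85.3
clock: 13.75
eef_pos: [454.2, -320.5, 111.9]
tcp_rot: [-3.092, -0.529, -0.009]
wrist_force: [0.5, 0.7, -0.3]
width: 85.8
t 13.75 p [ 454.2 -320.5  111.9] x [0.943 0.332 0.007] y [ 0.333 -0.943 -0.004] z [ 0.005  0.006 -1.   ] F [ 0.5  0.7 -0.3] w 85.8 q [-0.72  0.15  1.54  0.01  1.45  0.51]
dp cm [-0.93  0.71  4.18]
rot deg [-0.2 -0.4  1.1]
```

```bash
python3 -m creep '{"dp":[[-0.9,0.7,1],[0,0,1],[0,0,1],[0,0,0.5]],"rotation":[[0,0,1.1],[0,0,0],[0,0,0],[0,0,0]],"hand":[1,1,1,1]}';python3 -c "
from h import *
go(448,-330,16,down(108.3))"
```

```text
clock: 14.15
eef_pos: [451.7, -327.2, 77.4]
tcp_rot: [-3.099, -0.51, -0.016]
wrist_force: [0.2, 0.9, 0.2]
width: 85.6
t 14.15 p [ 451.7 -327.2   77.4] x [0.947 0.32  0.01 ] y [ 0.32  -0.947  0.   ] z [ 0.01   0.003 -1.   ] F [0.2 0.9 0.2] w 85.6 q [-0.73  0.18  1.58  0.01  1.38  0.51]
dp cm [-0.5   0.14  6.14]
rot deg [ 0.  -0.6  0.4]
```

```bash
python3 -m creep '{"dp":[[-0.5,0.2,2],[0,0,2],[0,0,1.3],[0,0,0.4]],"rotation":[[0,-0.6,0],[0,0,0],[0,0,0],[0,0,0]],"hand":[1,1,1,1]}';python3 -c "
from h import *
go(448,-330,16,down(108.3))"
```

```text
clock: 14.55
eef_pos: [448.4, -329.9, 18.0]
tcp_rot: [3.098, 0.512, 0.001]
wrist_force: [0.6, -0.2, 0.1]
width: 85.1
t 14.55 p [ 448.4 -329.9   18. ] x [0.947 0.322 0.   ] y [ 0.322 -0.947  0.001] z [ 0.001 -0.001 -1.   ] F [ 0.6 -0.2  0.1] w 85.1 q [-0.74  0.24  1.64 -0.    1.27  0.51]
dp cm [-0.04 -0.    0.2 ]
rot deg [ 0.1 -0.   0.5]
```

```bash
python3 -m creep '{"dp":[[0,0,0.1],[0,0,0],[0,0,0],[0,0,0],[0,0,0]],"rotation":[[0,0,0],[0,0,0],[0,0,0],[0,0,0],[0,0,0]],"hand":[-1,-1,-1,-1,-1]}' 50;python3 -c "
from h import *
st()";python3 -m creep '{"dp":[[0,0,-3],[0,0,-4],[0,0,-4],[0,0,-4],[0,0,-2]],"rotation":[[0,0,0],[0,0,0],[0,0,0],[0,0,0],[0,0,0]],"hand":[-1,-1,-1,-1,-1]}';python3 -c "
from h import *
go(466,312,140,down(90))"
```

```text
clock: 15.05
eef_pos: [449.4, -330.4, 18.7]
tcp_rot: [3.096, 0.512, 0.003]
wrist_force: [-0.2, -0.2, -1.7]
width: 59.4
t 15.05 p [ 449.4 -330.4   18.7] x [0.947 0.322 0.001] y [ 0.322 -0.947  0.003] z [ 0.002 -0.003 -1.   ] F [-0.2 -0.2 -1.7] w 59.4 q [-0.74  0.24  1.63 -0.    1.26  0.51]
clock: 15.55
eef_pos: [446.1, -327.5, 188.3]
tcp_rot: [-3.092, -0.511, 0.011]
wrist_force: [-0.1, 0.8, -1.4]
width: 58.9
t 15.55 p [ 446.1 -327.5  188.3] x [ 0.947  0.322 -0.005] y [ 0.322 -0.947 -0.009] z [-0.008  0.007 -1.   ] F [-0.1  0.8 -1.4] w 58.9 q [-0.74  0.11  1.43 -0.    1.61  0.51]
dp cm [ 22.49 -59.86   5.25]
rot deg [-0.5  0.4 18.8]
```

```bash
python3 -m creep '{"dp":[[1.6,-4.7,0],[1.4,-4.8,0],[1.0,-4.9,0],[0.7,-4.9,0],[0.4,-4.9,0]],"rotation":[[0,0,3.7],[0,0,3.7],[0,0,3.7],[0,0,3.7],[0,0,3.7]],"hand":[-1,-1,-1,-1,-1]}';python3 -m creep '{"dp":[[0.2,-5,0],[0.2,-5,0],[0.2,-5,0],[0.2,-5,0],[0.2,-5,0]],"rotation":[[0,0,0],[0,0,0],[0,0,0],[0,0,0],[0,0,0]],"hand":[-1,-1,-1,-1,-1]}';python3 -c "
from h import *
go(466,312,140,down(90))"
```

```text
clock: 16.05
eef_pos: [452.3, -81.0, 195.0]
tcp_rot: [3.139, -0.033, 0.008]
wrist_force: [1.2, 0.9, -1.6]
width: 59.1
clock: 16.55
eef_pos: [465.4, 168.9, 195.9]
tcp_rot: [3.139, -0.037, 0.016]
wrist_force: [2.0, -0.9, -1.7]
width: 59.1
t 16.55 p [465.4 168.9 195.9] x [ 1.    -0.024  0.01 ] y [-0.024 -1.     0.003] z [ 0.01  -0.003 -1.   ] F [ 2.  -0.9 -1.7] w 59.1 q [ 0.24 -0.03  1.56 -0.01  1.6   1.83]
dp cm [ -0.33 -14.32   5.55]
rot deg [ 0.2 -0.6 -1.3]
```

```bash
python3 -m creep '{"dp":[[0,-4.5,0],[0,-4,0],[0,-3.8,1],[0,0,2],[0,0,2]],"rotation":[[0,0,0],[0,0,0],[0,0,0],[0,0,0],[0,0,0]],"hand":[-1,-1,-1,-1,-1]}';python3 -m creep '{"dp":[[0,0,1],[0,0,0]],"rotation":[[0,0,0],[0,0,0]],"hand":[-1,-1]}';python3 -c "
from h import *
go(471,312,18,down(90))"
```

```text
clock: 17.05
eef_pos: [468.4, 305.7, 148.3]
tcp_rot: [-3.137, 0.02, -0.03]
wrist_force: [-0.7, 0.7, -1.9]
width: 59.2
clock: 17.25
eef_pos: [466.3, 305.5, 134.3]
tcp_rot: [-3.141, 0.018, -0.02]
wrist_force: [-0.3, 0.4, -1.3]
width: 59.0
t 17.25 p [466.3 305.5 134.3] x [ 1.    -0.011  0.013] y [-0.011 -1.    -0.001] z [ 0.013  0.001 -1.   ] F [-0.3  0.4 -1.3] w 59.0 q [ 0.48  0.13  1.51 -0.01  1.48  2.06]
dp cm [ 0.31 -0.65 11.63]
rot deg [-0.  -0.7 -0.6]
```

```bash
python3 -m creep '{"dp":[[0.4,-0.6,3],[0,0,3],[0,0,2.5],[0,0,1.5],[0,0,0.5]],"rotation":[[0,0,0],[0,0,0],[0,0,0],[0,0,0],[0,0,0]],"hand":[-1,-1,-1,-1,-1]}';python3 -c "
from h import *
go(471,312,18,down(90))"
```

```text
clock: 17.75
eef_pos: [477.4, 311.7, 33.7]
tcp_rot: [-3.135, 0.024, -0.038]
wrist_force: [-0.2, -0.1, -1.9]
width: 59.1
t 17.75 p [477.4 311.7  33.7] x [ 1.    -0.015  0.024] y [-0.015 -1.    -0.007] z [ 0.024  0.006 -1.   ] F [-0.2 -0.1 -1.9] w 59.1 q [ 0.48  0.24  1.61 -0.01  1.28  2.07]
dp cm [-0.68 -0.01  1.56]
rot deg [-0.4 -1.4 -0.9]
```

```bash
python3 -m creep '{"dp":[[-0.5,0,0.8],[0,0,0.5],[0,0,0.3],[0,0,0.1]],"rotation":[[0,-1.4,0],[0,0,0],[0,0,0],[0,0,0]],"hand":[-1,-1,-1,-1]}';python3 -c "
from h import *
go(471,312,18,down(90))"
```

```text
clock: 18.15
eef_pos: [474.7, 312.1, 19.1]
tcp_rot: [-3.132, 0.026, -0.005]
wrist_force: [0.7, -0.3, -1.1]
width: 58.8
t 18.15 p [474.7 312.1  19.1] x [ 1.    -0.017  0.003] y [-0.017 -1.    -0.009] z [ 0.003  0.009 -1.   ] F [ 0.7 -0.3 -1.1] w 58.8 q [0.48 0.26 1.61 0.01 1.27 2.06]
dp cm [-0.37  0.02  0.11]
rot deg [-0.5 -0.2 -1. ]
```

```bash
python3 -m creep '{"dp":[[0,0,0.2],[0,0,0],[0,0,0],[0,0,0],[0,0,-0.5]],"rotation":[[0,0,0],[0,0,0],[0,0,0],[0,0,0],[0,0,0]],"hand":[-1,1,1,1,1]}';python3 -m creep '{"dp":[[0,0,-2],[0,0,-4],[0,0,-5],[0,3,-3],[0,5,0]],"rotation":[[0,0,0],[0,0,0],[0,0,0],[0,0,0],[0,0,0]],"hand":[1,1,1,1,1]}';python3 -m creep '{"dp":[[0,5,0],[0,5,0],[0,5,0],[0,0,0],[0,0,0]],"rotation":[[0,0,0],[0,0,0],[0,0,0],[0,0,0],[0,0,0]],"hand":[1,1,1,1,1]}';python3 -c "
from h import *
s=snap('top','top8'); snap('scene','scene8')
print(topoly(s,(455,250,500,295),36,50)); print(topoly(s,(155,315,200,360),36,50))
go(528,-275,100,down(90))"
```

```text
clock: 18.65
eef_pos: [476.2, 313.0, 24.6]
tcp_rot: [-3.13, 0.026, -0.011]
wrist_force: [-0.4, -0.6, 0.2]
width: 85.6
clock: 19.15
eef_pos: [473.8, 233.9, 170.8]
tcp_rot: [-3.129, 0.013, -0.013]
wrist_force: [1.3, -0.7, 0.8]
width: 85.7
clock: 19.65
eef_pos: [474.2, 76.3, 176.4]
tcp_rot: [-3.13, 0.021, -0.036]
wrist_force: [0.2, 0.3, 0.1]
width: 85.3
(((527.3326416015625, -274.90570068359375), (61.01670455932617, 60.09174346923828), 45.59004592895508), 839, np.float64(42.021165255014495))
(((398.3906555175781, 313.7085876464844), (59.89649200439453, 61.265567779541016), 2.2671210765838623), 820, np.float64(41.217224159709104))
t 19.75 p [474.3  77.4 176.1] x [ 1.    -0.011  0.023] y [-0.011 -1.    -0.011] z [ 0.023  0.011 -1.   ] F [0.4 0.4 0.7] w 85.3 q [ 0.04 -0.07  1.64  0.01  1.55  1.62]
dp cm [ 5.59 35.27  7.34]
rot deg [-0.6 -1.3 -0.6]
```

View pics/top8.png

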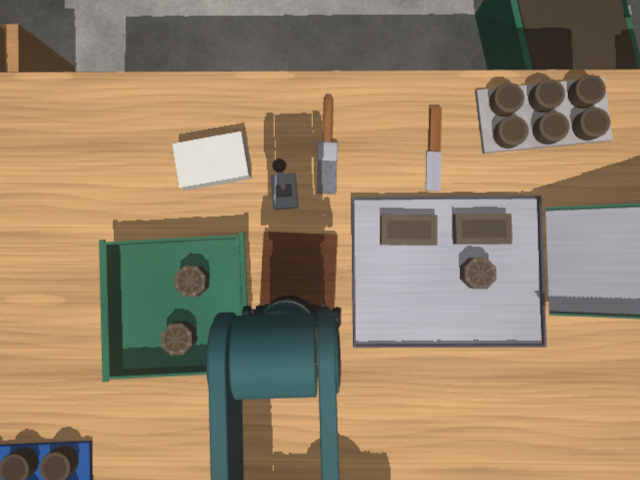

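```bash
python3 -m creep '{"dp":[[0.8,4.9,0],[0.8,4.9,0],[0.8,4.9,0],[0.8,4.9,0],[0.8,4.9,0]],"rotation":[[0,-1,-0.6],[0,0,0],[0,0,0],[0,0,0],[0,0,0]],"hand":[1,1,1,1,1]}';python3 -m creep '{"dp":[[0.8,4.5,1],[0.7,4.5,2],[0,0,2],[0,0,1],[0,0,0]],"rotation":[[0,0,0],[0,0,0],[0,0,0],[0,0,0],[0,0,0]],"hand":[1,1,1,1,1]}';python3 -c "
from h import *
go(528,-275,70,down(90.7))"
```

```text
clock: 20.25
eef_pos: [520.5, -158.5, 173.7]
tcp_rot: [-3.124, -0.048, -0.012]
wrist_force: [1.1, 0.5, 0.4]
width: 85.5
clock: 20.75
eef_pos: [545.4, -249.1, 109.1]
tcp_rot: [-3.124, -0.058, -0.015]
wrist_force: [-0.3, 0.8, 0.5]
width: 85.7
t 20.75 p [ 545.4 -249.1  109.1] x [0.999 0.037 0.01 ] y [ 0.037 -0.999 -0.017] z [ 0.009  0.017 -1.   ] F [-0.3  0.8  0.5] w 85.7 q [-0.53  0.25  1.43  0.02  1.46  1.  ]
dp cm [-1.87  2.59  3.85]
rot deg [-1.  -0.5  1.4]
```

```bash
python3 -m creep '{"dp":[[-1.8,2.6,1],[0,0,1],[0,0,1],[0,0,0]],"rotation":[[-1,-0.5,1.4],[0,0,0],[0,0,0],[0,0,0]],"hand":[1,1,1,1]}';python3 -c "
from h import *
go(528,-275,16,down(90.7))"
```

```text
clock: 21.15
eef_pos: [532.1, -269.9, 80.4]
tcp_rot: [3.14, 0.035, 0.008]
wrist_force: [0.2, 0.2, 0.1]
width: 84.9
t 21.15 p [ 532.1 -269.9   80.4] x [1.    0.022 0.005] y [ 0.022 -1.     0.002] z [ 0.005 -0.002 -1.   ] F [0.2 0.2 0.1] w 84.9 q [-0.57  0.26  1.47  0.    1.4   0.98]
dp cm [-0.45  0.49  6.44]
rot deg [ 0.1 -0.3  0.6]
```

```bash
python3 -m creep '{"dp":[[-0.5,0.6,2],[0,0,2],[0,0,1.3],[0,0,0.5]],"rotation":[[0,0,0.6],[0,0,0],[0,0,0],[0,0,0]],"hand":[1,1,1,1]}';python3 -c "
from h import *
go(528,-275,16,down(90.7))"
```

```text
clock: 21.55
eef_pos: [532.3, -273.7, 25.8]
tcp_rot: [3.136, 0.028, 0.022]
wrist_force: [0.5, 0.8, 0.8]
width: 85.5
t 21.55 p [ 532.3 -273.7   25.8] x [1.    0.018 0.014] y [ 0.018 -1.     0.005] z [ 0.014 -0.005 -1.   ] F [0.5 0.8 0.8] w 85.5 q [-0.57  0.31  1.53  0.    1.29  0.98]
dp cm [-0.45  0.11  0.97]
rot deg [ 0.3 -0.8  0.3]
```

```bash
python3 -m creep '{"dp":[[-0.4,0.1,0.8],[0,0,0],[0,0,0],[0,0,0],[0,0,0]],"rotation":[[0,-0.8,0],[0,0,0],[0,0,0],[0,0,0],[0,0,0]],"hand":[1,-1,-1,-1,-1]}' 50;python3 -c "
from h import *
st()";python3 -m creep '{"dp":[[0,0,-3],[0,0,-4],[0,0,-4],[0,0,-4],[0,0,-2]],"rotation":[[0,0,0],[0,0,0],[0,0,0],[0,0,0],[0,0,0]],"hand":[-1,-1,-1,-1,-1]}';python3 -c "
from h import *
go(547,312,140,down(90))"
```

```text
clock: 22.05
eef_pos: [529.9, -274.8, 19.3]
tcp_rot: [3.134, 0.03, 0.002]
wrist_force: [0.0, 0.2, -1.4]
width: 58.9
t 22.05 p [ 529.9 -274.8   19.3] x [1.    0.019 0.001] y [ 0.019 -1.     0.007] z [ 0.001 -0.007 -1.   ] F [ 0.   0.2 -1.4] w 58.9 q [-0.57  0.32  1.53 -0.01  1.29  0.98]
clock: 22.55
eef_pos: [526.0, -271.7, 187.7]
tcp_rot: [-3.139, -0.029, 0.019]
wrist_force: [1.9, 0.3, -1.5]
width: 59.0
t 22.55 p [ 526.  -271.7  187.7] x [ 1.     0.019 -0.012] y [ 0.018 -1.    -0.002] z [-0.012  0.002 -1.   ] F [ 1.9  0.3 -1.5] w 59.0 q [-0.57  0.2   1.33 -0.01  1.62  0.98]
dp cm [  3.24 -58.31   4.85]
rot deg [-0.1  0.7  1.1]
```

```bash
python3 -m creep '{"dp":[[0.2,-5,0],[0.2,-5,0],[0.2,-5,0],[0.2,-5,0],[0.2,-5,0]],"rotation":[[0,0.7,1],[0,0,0],[0,0,0],[0,0,0],[0,0,0]],"hand":[-1,-1,-1,-1,-1]}';python3 -m creep '{"dp":[[0.2,-5,0],[0.2,-5,0],[0.2,-5,0],[0.2,-5,0],[0.2,-5,0]],"rotation":[[0,0,0],[0,0,0],[0,0,0],[0,0,0],[0,0,0]],"hand":[-1,-1,-1,-1,-1]}';python3 -m creep '{"dp":[[0.2,-4.3,0],[0.2,-3,0],[0,0,1],[0,0,2],[0,0,0]],"rotation":[[0,0,0],[0,0,0],[0,0,0],[0,0,0],[0,0,0]],"hand":[-1,-1,-1,-1,-1]}';python3 -c "
from h import *
go(549,312,100,down(90))"
```

```text
clock: 23.05
eef_pos: [538.1, -25.3, 193.2]
tcp_rot: [3.136, -0.023, 0.02]
wrist_force: [0.4, -0.3, -1.5]
width: 59.1
clock: 23.55
eef_pos: [549.2, 224.6, 192.1]
tcp_rot: [3.135, -0.024, 0.022]
wrist_force: [0.2, 0.0, -1.9]
width: 59.0
clock: 24.05
eef_pos: [551.8, 307.7, 158.6]
tcp_rot: [3.136, -0.007, 0.018]
wrist_force: [-0.4, 0.1, -2.8]
width: 59.1
t 24.05 p [551.8 307.7 158.6] x [ 1.    -0.005  0.011] y [-0.005 -1.     0.005] z [ 0.011 -0.005 -1.   ] F [-0.4  0.1 -2.8] w 59.1 q [ 0.42  0.29  1.28 -0.01  1.56  2.  ]
dp cm [-0.35 -0.46  5.85]
rot deg [ 0.3 -0.7 -0.3]
```

```bash
python3 -m creep '{"dp":[[-0.4,-0.4,3],[0,0,3],[0,0,3],[0,0,2],[0,0,0.5]],"rotation":[[0,-0.7,0],[0,0,0],[0,0,0],[0,0,0],[0,0,0]],"hand":[-1,-1,-1,-1,-1]}';python3 -c "
from h import *
go(549,312,18.5,down(90))"
```

```text
clock: 24.55
eef_pos: [554.7, 309.5, 51.5]
tcp_rot: [-3.14, 0.016, -0.023]
wrist_force: [-3.7, 1.4, 26.5]
width: 58.6
t 24.55 p [554.7 309.5  51.5] x [ 1.    -0.011  0.015] y [-0.01  -1.    -0.002] z [ 0.015  0.002 -1.   ] F [-3.7  1.4 26.5] w 58.6 q [ 0.42  0.36  1.41 -0.    1.36  2.  ]
dp cm [-0.63 -0.24  3.29]
rot deg [-0.1 -0.9 -0.6]
```

```bash
python3 -m creep '{"dp":[[0,0,-2],[0,0,-4],[0,0,-4],[0,0,-1]],"rotation":[[0,0,0],[0,0,0],[0,0,0],[0,0,0]],"hand":[-1,-1,-1,-1]}';python3 -c "
from h import *
st()
s=snap('top','top9'); t=snap('scene','scene9'); crop(s,90,220,260,390,4,'c_tote9'); crop(t,240,120,410,240,4.5,'c_s9')"
```

```text
clock: 24.95
eef_pos: [553.2, 304.5, 165.4]
tcp_rot: [3.14, -0.025, 0.018]
wrist_force: [0.7, -0.6, -0.6]
width: 58.8
t 24.95 p [553.2 304.5 165.4] x [ 1.    -0.016  0.012] y [-0.016 -1.     0.001] z [ 0.012 -0.001 -1.   ] F [ 0.7 -0.6 -0.6] w 58.8 q [ 0.42  0.28  1.28 -0.01  1.57  2.  ]
```

View pics/top9.png

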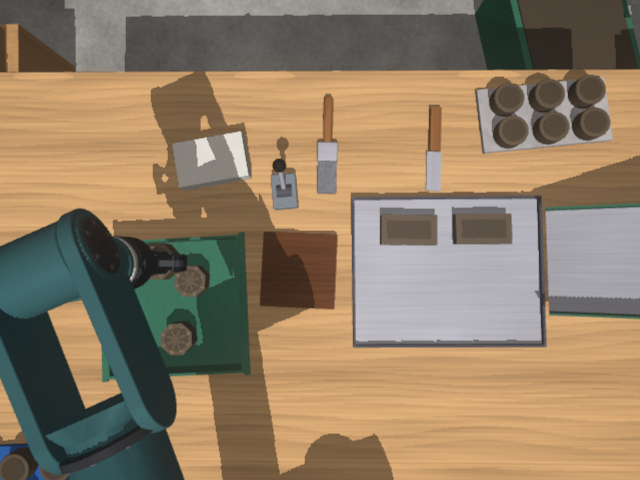

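View pics/c_s9.png

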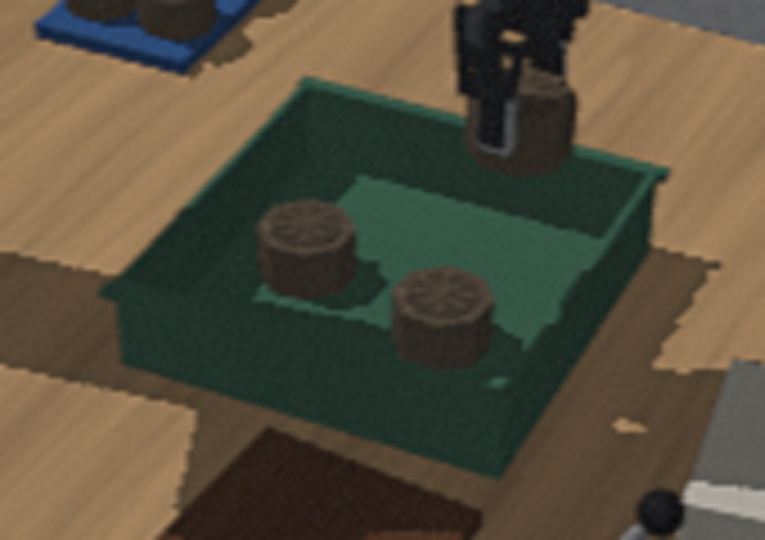

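```bash
python3 -c "
from h import *
s=load('top9')
print(topoly(s,(168,262,215,302),36,46)); print(topoly(s,(155,318,200,360),36,46))
t=load('scene9')
print(topoly(t,(325,178,352,192),36,46))
print(dep(s,192,280),dep(s,177,338))
go(480,380,150,down(90))"
```

```text
(((511.3677062988281, 290.1326904296875), (60.84017562866211, 59.3833122253418), 87.65751647949219), 752, np.float64(41.2765740724818))
(((398.7462158203125, 314.01629638671875), (60.1090202331543, 60.716800689697266), 3.701873302459717), 813, np.float64(41.22370416571144))
(((510.4297180175781, 288.76556396484375), (59.95936584472656, 60.88853454589844), 24.498003005981445), 231, np.float64(40.65808417803906))
[513.80367157 284.01122404  45.50158627] [402.29667408 311.01737947  45.80739601]
t 25.05 p [552.2 304.2 161.9] x [ 1.    -0.016  0.008] y [-0.016 -1.     0.003] z [ 0.008 -0.003 -1.   ] F [-0.2  0.6 -1.7] w 58.5 q [ 0.42  0.28  1.28 -0.01  1.57  2.  ]
dp cm [-7.34 -7.46  1.11]
rot deg [ 0.1 -0.4 -0.9]
```

```bash
python3 -m creep '{"dp":[[-3.3,-2.4,0],[-3.3,-2.4,0],[-2.8,-2.2,0],[0,0,1],[0,0,0]],"rotation":[[0,0,0],[0,0,0],[0,0,0],[0,0,0],[0,0,0]],"hand":[-1,-1,-1,-1,-1]}';python3 -c "
from h import *
go(458,372,60,down(90))"
```

```text
clock: 25.55
eef_pos: [452.8, 371.9, 136.1]
tcp_rot: [3.127, -0.033, -0.015]
wrist_force: [0.4, 0.2, -2.1]
width: 59.0
t 25.55 p [452.8 371.9 136.1] x [ 1.    -0.021 -0.01 ] y [-0.021 -1.     0.015] z [-0.01  -0.015 -1.   ] F [ 0.4  0.2 -2.1] w 59.0 q [ 0.59  0.22  1.42 -0.01  1.53  2.19]
dp cm [ 0.59 -0.13  7.6 ]
rot deg [ 0.9  0.6 -1.2]
```

```bash
python3 -m creep '{"dp":[[0.4,-0.1,2.5],[0,0,2.5],[0,0,2],[0,0,0]],"rotation":[[0.9,0.6,-1],[0,0,0],[0,0,0],[0,0,0]],"hand":[-1,-1,-1,-1]}';python3 -c "
from h import *
go(458,372,18.5,down(90))"
```

```text
clock: 25.95
eef_pos: [456.6, 367.9, 57.5]
tcp_rot: [3.136, -0.01, -0.009]
wrist_force: [-0.7, -0.9, -2.4]
width: 58.7
t 25.95 p [456.6 367.9  57.5] x [ 1.    -0.006 -0.006] y [-0.006 -1.     0.005] z [-0.006 -0.005 -1.   ] F [-0.7 -0.9 -2.4] w 58.7 q [ 0.58  0.27  1.51 -0.    1.37  2.16]
dp cm [ 0.16 -0.43  3.89]
rot deg [ 0.3  0.3 -0.4]
```

```bash
python3 -m creep '{"dp":[[0,-0.4,1.5],[0,0,1],[0,0,0.7],[0,0,0.4],[0,0,0.1]],"rotation":[[0,0,0],[0,0,0],[0,0,0],[0,0,0],[0,0,0]],"hand":[-1,-1,-1,-1,-1]}';python3 -c "
from h import *
go(458,372,18.5,down(90))"
```

```text
clock: 26.45
eef_pos: [458.6, 371.1, 18.1]
tcp_rot: [3.137, -0.014, -0.008]
wrist_force: [0.8, -0.4, -1.7]
width: 58.8
t 26.45 p [458.6 371.1  18.1] x [ 1.    -0.009 -0.005] y [-0.009 -1.     0.005] z [-0.005 -0.005 -1.   ] F [ 0.8 -0.4 -1.7] w 58.8 q [ 0.58  0.31  1.54 -0.    1.29  2.17]
dp cm [-0.06 -0.09 -0.04]
rot deg [ 0.3  0.3 -0.5]
```

```bash
python3 -m creep '{"dp":[[0,0,0.2],[0,0,0.1],[0,0,0]],"rotation":[[0,0,0],[0,0,0],[0,0,0]],"hand":[-1,-1,-1]}';python3 -c "
from h import *
st()"
```

```text
clock: 26.75
eef_pos: [459.6, 372.0, 18.2]
tcp_rot: [3.139, -0.014, -0.003]
wrist_force: [-0.4, 0.6, -1.6]
width: 59.0
t 26.75 p [459.6 372.   18.2] x [ 1.    -0.009 -0.002] y [-0.009 -1.     0.003] z [-0.002 -0.003 -1.   ] F [-0.4  0.6 -1.6] w 59.0 q [ 0.59  0.31  1.54 -0.    1.29  2.17]
```

```bash
python3 -m creep '{"dp":[[0,0,0.4],[0,0,0.3]],"rotation":[[0,0,0],[0,0,0]],"hand":[-1,-1]}';python3 -m creep '{"dp":[[0,0,0],[0,0,0],[0,0,0],[0,0,-0.5]],"rotation":[[0,0,0],[0,0,0],[0,0,0],[0,0,0]],"hand":[0.75,0.75,0.75,0.75]}';python3 -m creep '{"dp":[[0,0,-2],[0,0,-4],[0,0,-5],[0,0,-5],[0,0,-2]],"rotation":[[0,0,0],[0,0,0],[0,0,0],[0,0,0],[0,0,0]],"hand":[0.75,0.75,0.75,0.75,0.75]}';python3 -c "
from h import *
st()
t=snap('scene','scene10'); crop(t,240,120,410,240,4.5,'c_s10')"
```

```text
clock: 26.95
eef_pos: [460.5, 372.8, 17.2]
tcp_rot: [3.14, -0.013, 0.002]
wrist_force: [-7.3, -4.8, 12.8]
width: 59.0
clock: 27.35
eef_pos: [461.4, 373.5, 23.4]
tcp_rot: [-3.141, 0.013, -0.006]
wrist_force: [-0.5, -1.0, -0.7]
width: 75.2
clock: 27.85
eef_pos: [458.4, 371.7, 203.5]
tcp_rot: [3.135, -0.013, -0.012]
wrist_force: [0.8, 0.7, 0.5]
width: 74.7
t 27.85 p [458.4 371.7 203.5] x [ 1.    -0.008 -0.008] y [-0.008 -1.     0.007] z [-0.008 -0.007 -1.   ] F [0.8 0.7 0.5] w 74.7 q [ 0.59  0.19  1.31 -0.    1.65  2.17]
```

View pics/c_s10.png

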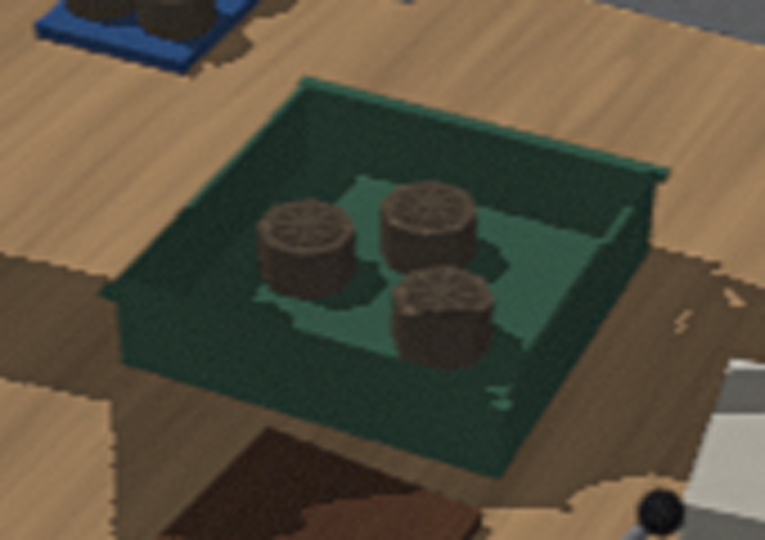

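```bash
python3 -m creep '{"dp":[[0,4,0],[0,4,0],[0,4,0],[0,4,0],[0,4,0]],"rotation":[[0,0,0],[0,0,0],[0,0,0],[0,0,0],[0,0,0]],"hand":[0.75,0.75,0.75,0.75,0.75]}';python3 -m creep '{"dp":[[0,0,0],[0,0,0],[0,0,0],[0,0,0],[0,0,0]],"rotation":[[0,0,-8.5],[0,0,-8.5],[0,0,-8.5],[0,0,-8.5],[0,0,-8.5]],"hand":[0.75,0.75,0.75,0.75,0.75]}';python3 -m creep '{"dp":[[0,0,0],[0,0,0],[0,0,0],[0,0,0],[0,0,0]],"rotation":[[0,0,-8.5],[0,0,-8.5],[0,0,-8.5],[0,0,-8.5],[0,0,-8.5]],"hand":[0.75,0.75,0.75,0.75,0.75]}';python3 -c "
from h import *
go(613,-140,150,down(0))"
```

```text
clock: 28.4
eef_pos: [458.0, 171.2, 205.7]
tcp_rot: [3.14, 0.002, -0.003]
wrist_force: [0.4, 0.8, 0.3]
width: 75.0
clock: 28.9
eef_pos: [456.6, 164.1, 201.8]
tcp_rot: [2.92, 1.153, -0.012]
wrist_force: [-0.5, -0.1, 0.2]
width: 74.9
clock: 29.4
eef_pos: [454.9, 163.4, 197.1]
tcp_rot: [-2.293, -2.141, 0.022]
wrist_force: [-0.3, -0.7, -0.2]
width: 74.6
t 29.4 p [454.9 163.4 197.1] x [ 0.068  0.998 -0.007] y [ 0.998 -0.068 -0.013] z [-0.013 -0.006 -1.   ] F [-0.3 -0.7 -0.2] w 74.6 q [ 0.23 -0.04  1.57 -0.    1.63  0.3 ]
dp cm [-29.16  17.9    4.69]
rot deg [-0.7  0.4 -3.9]
```

```bash
python3 -m creep '{"dp":[[-4,2,-2],[-4,2,-2],[-2,0,-1],[0,0,0]],"rotation":[[0,0,-4],[0,0,0],[0,0,0],[0,0,0]],"hand":[0.75,0.75,0.75,0.75]}';python3 -m creep '{"dp":[[0,0,0],[0,0,0],[0,0,0]],"rotation":[[0,8,0],[0,8,0],[0,8,0]],"hand":[0.75,0.75,0.75]}';python3 -c "
from h import *
st()"
```

```text
clock: 29.8
eef_pos: [492.8, 60.8, 243.8]
tcp_rot: [-2.2, -2.228, 0.03]
wrist_force: [-1.0, 0.2, 0.5]
width: 74.6
clock: 30.1
eef_pos: [492.6, 67.2, 243.9]
tcp_rot: [-1.958, -1.993, -0.408]
wrist_force: [-0.1, -0.4, -0.4]
width: 74.8
t 30.1 p [492.6  67.2 243.9] x [-0.012  0.909  0.416] y [ 1.     0.021 -0.018] z [-0.025  0.416 -0.909] F [-0.1 -0.4 -0.4] w 74.8 q [-0.25 -0.01  1.5   0.42  1.77 -0.21]
```

```bash
python3 -m creep '{"dp":[[0,0,0],[0,0,0],[0,0,0],[0,0,0],[0,0,0]],"rotation":[[0,8,0],[0,8,0],[0,8,0],[0,8,0],[0,8,0]],"hand":[0.75,0.75,0.75,0.75,0.75]}';python3 -m creep '{"dp":[[0,0,0],[0,0,0],[0,0,0]],"rotation":[[0,8,0],[0,8,0],[0,8,0]],"hand":[0.75,0.75,0.75]}';python3 -c "
from h import *
st(); snap('scene','scene11')"
```

```text
clock: 30.6
eef_pos: [492.7, 70.0, 244.5]
tcp_rot: [-1.494, -1.508, -0.961]
wrist_force: [0.0, 0.4, -0.0]
width: 74.6
clock: 30.9
eef_pos: [493.0, 70.5, 243.5]
tcp_rot: [-1.19, -1.185, -1.196]
wrist_force: [0.5, 1.1, -0.8]
width: 74.8
t 30.9 p [493.   70.5 243.5] x [ 0.019 -0.024  1.   ] y [ 1.     0.015 -0.018] z [-0.014  1.     0.024] F [ 0.5  1.1 -0.8] w 74.8 q [-0.57  0.39  1.7   1.28  2.09 -0.56]
```

View pics/scene11.png

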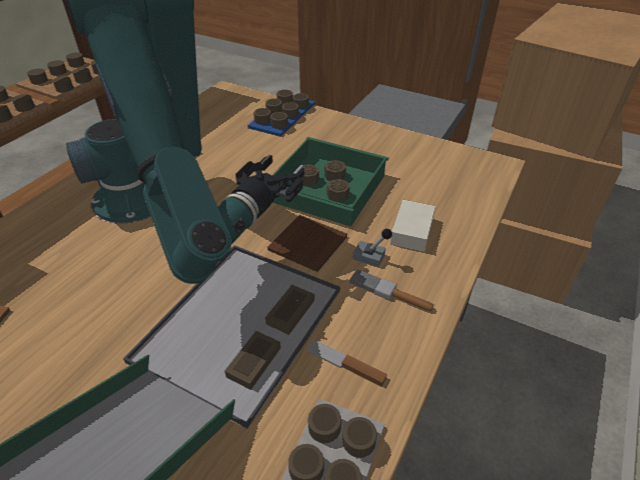

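```bash
python3 -c "
from h import *
s=load('scene11')
for u,v in [(195,272),(200,274),(190,278),(215,268),(222,250),(185,270),(233,232),(228,226),(262,205),(208,237)]: print((u,v),dep(s,u,v).round(0))
"
```

```text
(195, 272) [ 511. -289.  217.]
(200, 274) [ 512. -280.  204.]
(190, 278) [ 493. -288.  191.]
(215, 268) [ 386. -116.    8.]
(222, 250) [ 556. -257.  266.]
(185, 270) [ 493. -295.  219.]
(233, 232) [ 528. -191.  245.]
(228, 226) [ 521. -194.  260.]
(262, 205) [530. -96. 244.]
(208, 237) [ 530. -258.  286.]
```

```bash
python3 -m creep '{"dp":[[0,0,0],[0,0,0],[0,0,0],[0,0,0],[0,0,0]],"rotation":[[0,-8.5,0],[0,-8.5,0],[0,-8.5,0],[0,-8.5,0],[0,-8.5,0]],"hand":[0.75,0.75,0.75,0.75,0.75]}';python3 -m creep '{"dp":[[0,0,0],[0,0,0],[0,0,0],[0,0,0],[0,0,0]],"rotation":[[0,-8.5,0],[0,-8.5,0],[0,-8.5,0],[0,-8.5,0],[0,-8.5,0]],"hand":[0.75,0.75,0.75,0.75,0.75]}';cat >> h.py <<'E'
def tiltR(deg,yaw=0):
    "tool y along +x, tool x=+y when deg=0 (down); positive deg = tool z towards +y; yaw in deg about world z"
    from scipy.spatial.transform import Rotation as R
    D=np.stack([[0,1.,0],[1,0,0],[0,0,-1]],1)
    return R.from_euler('z',yaw,degrees=True).as_matrix()@D@R.from_euler('y',deg,degrees=True).as_matrix()
E
python3 -c "
from h import *
go(615,-270,130,tiltR(-15))"
```

```text
clock: 31.45
eef_pos: [489.9, 72.5, 226.7]
tcp_rot: [-1.714, -1.681, -0.717]
wrist_force: [0.3, 0.3, 0.1]
width: 75.1
clock: 31.95
eef_pos: [491.3, 72.4, 233.5]
tcp_rot: [-2.149, -2.148, -0.068]
wrist_force: [0.1, 0.8, -0.9]
width: 74.9
t 31.95 p [491.3  72.4 233.5] x [0.002 0.995 0.104] y [ 0.999  0.002 -0.041] z [-0.041  0.104 -0.994] F [ 0.1  0.8 -0.9] w 74.9 q [-0.04 -0.01  1.47  0.1   1.72 -0.02]
dp cm [-35.1   12.71   6.23]
rot deg [ -2.3 -21.    0.3]
```

```bash
python3 -m creep '{"dp":[[-4.6,1.7,0],[-4.6,1.7,0],[-4.6,1.7,0],[-4.6,1.7,0],[-4.6,1.7,0]],"rotation":[[-2,-6,0],[0,0,0],[0,0,0],[0,0,0],[0,0,0]],"hand":[0.75,0.75,0.75,0.75,0.75]}';python3 -m creep '{"dp":[[-4.6,1.7,0],[-4.6,1.7,0],[0,0,0],[0,0,0]],"rotation":[[0,0,0],[0,0,0],[0,-7.5,0],[0,-7.5,0]],"hand":[0.75,0.75,0.75,0.75]}';python3 -c "
from h import *
s=snap('top','top12'); print(topoly(s,(375,210,445,250),24,36))
t=snap('scene','scene12'); print(topoly(t,(220,330,285,390),27,34));crop(t,180,240,340,400,4,'c_s12')
go(615,-271,90,tiltR(-15))"
```

```text
clock: 32.45
eef_pos: [582.4, -145.2, 236.5]
tcp_rot: [2.175, 2.243, 0.002]
wrist_force: [0.5, 0.2, -0.2]
width: 74.7
clock: 32.85
eef_pos: [621.8, -251.7, 233.3]
tcp_rot: [2.048, 2.075, -0.283]
wrist_force: [-0.1, 1.2, -0.7]
width: 74.7
(((612.7390747070312, -139.70706176757812), (59.603790283203125, 109.2758560180664), 0.013690386898815632), 1690, np.float64(29.49377347138823))
(((616.2090454101562, -290.8885498046875), (61.507110595703125, 111.77314758300781), 0.08913037925958633), 1411, np.float64(30.35233053862863))
t 32.95 p [ 620.9 -246.   231.1] x [-0.019  0.961 -0.276] y [1.    0.022 0.007] z [ 0.013 -0.276 -0.961] F [ 0.1  0.8 -0.2] w 74.7 q [-0.34  0.28  1.17 -0.26  1.58 -0.38]
dp cm [ 1.51 -0.75 14.25]
rot deg [0.7 1.  1.1]
```

View pics/c_s12.png

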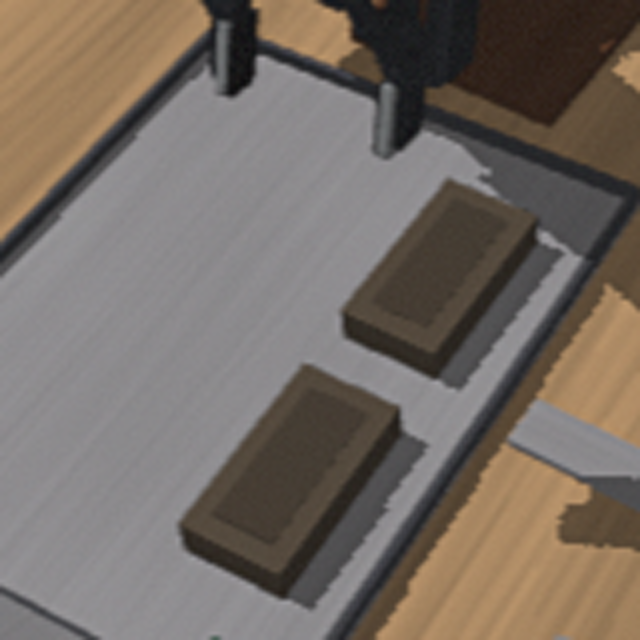

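```bash
python3 -m creep '{"dp":[[0.4,-0.2,4],[0.4,-0.2,4],[0.4,-0.2,4],[0.3,-0.1,2],[0,0,0]],"rotation":[[0.7,1,1],[0,0,0],[0,0,0],[0,0,0],[0,0,0]],"hand":[0.75,0.75,0.75,0.75,0.75]}';python3 -c "
from h import *
go(615,-271,45,tiltR(-15))"
```

```text
clock: 33.45
eef_pos: [618.0, -263.8, 94.9]
tcp_rot: [2.074, 2.085, -0.253]
wrist_force: [-1.1, 0.4, -0.0]
width: 74.9
t 33.45 p [ 618.  -263.8   94.9] x [-0.003  0.967 -0.253] y [1.    0.007 0.013] z [ 0.014 -0.253 -0.967] F [-1.1  0.4 -0. ] w 74.9 q [-0.38  0.35  1.35 -0.24  1.34 -0.34]
dp cm [ 0.57 -0.37  5.01]
rot deg [ 0.8 -0.4  0.2]
```

```bash
python3 -m creep '{"dp":[[0.5,-0.4,2],[0,0,1.5],[0,0,1]],"rotation":[[0.8,-0.4,0],[0,0,0],[0,0,0]],"hand":[0.75,0.75,0.75]}';python3 -c "
from h import *
go(615,-271,6,tiltR(-15)); t=snap('scene','scene13');crop(t,180,240,340,400,4,'c_s13')"
```

```text
clock: 33.75
eef_pos: [617.4, -270.8, 53.7]
tcp_rot: [2.073, 2.079, -0.267]
wrist_force: [0.1, -0.5, 0.2]
width: 74.8
t 33.75 p [ 617.4 -270.8   53.7] x [-0.002  0.965 -0.262] y [1.    0.004 0.008] z [ 0.009 -0.262 -0.965] F [ 0.1 -0.5  0.2] w 74.8 q [-0.38  0.39  1.39 -0.25  1.26 -0.32]
dp cm [ 1.23 -0.28  4.6 ]
rot deg [0.5 0.2 0.1]
```

View pics/c_s13.png

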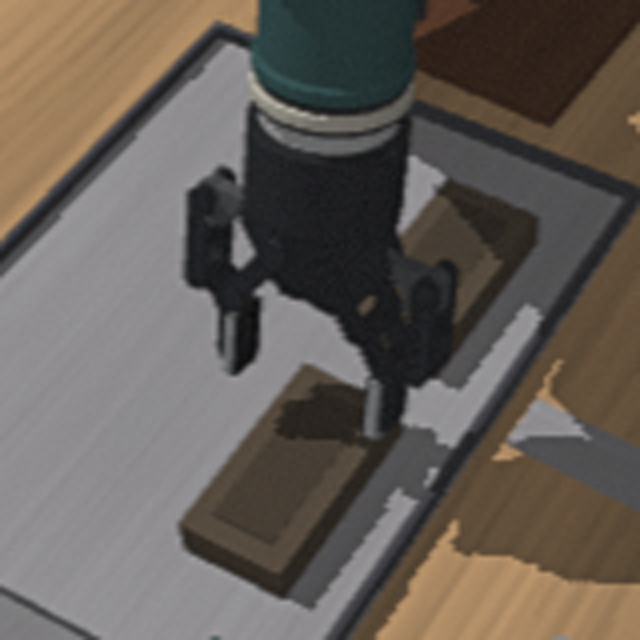

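```bash
python3 -m creep '{"dp":[[0.4,-0.2,1.5],[0.4,0,1.2],[0.3,0,0.9],[0.1,0,0.4]],"rotation":[[0.5,0,0],[0,0,0],[0,0,0],[0,0,0]],"hand":[0.75,0.75,0.75,0.75]}';python3 -c "
from h import *
go(615,-271,6,tiltR(-15))"
```

```text
clock: 34.2
eef_pos: [615.0, -269.8, 7.5]
tcp_rot: [2.08, 2.082, -0.278]
wrist_force: [-0.2, 0.3, -0.9]
width: 74.8
t 34.2 p [ 615.  -269.8    7.5] x [-0.001  0.965 -0.261] y [ 1.     0.001 -0.002] z [-0.001 -0.261 -0.965] F [-0.2  0.3 -0.9] w 74.8 q [-0.38  0.44  1.42 -0.26  1.2  -0.29]
dp cm [-0.07 -0.    0.17]
rot deg [-0.1  0.1  0.1]
```

```bash
python3 -m creep '{"dp":[[0,0,0],[0,0,0],[0,0,0],[0,0,0],[0,0,0]],"rotation":[[0,0,0],[0,0,0],[0,0,0],[0,0,0],[0,0,0]],"hand":[-1,-1,-1,-1,-1]}' 70;python3 -c "
from h import *
st()"
```

```text
clock: 34.7
eef_pos: [615.5, -269.4, 7.0]
tcp_rot: [2.079, 2.083, -0.277]
wrist_force: [-0.8, -0.5, -1.1]
width: 58.5
t 34.7 p [ 615.5 -269.4    7. ] x [-0.002  0.966 -0.26 ] y [ 1.     0.002 -0.001] z [-0.001 -0.26  -0.966] F [-0.8 -0.5 -1.1] w 58.5 q [-0.38  0.44  1.42 -0.26  1.2  -0.3 ]
```

```bash
python3 -m creep '{"dp":[[-0.5,0,-2],[-1,0,-4],[-1,0,-4],[-1,0,-4],[-1,0,-4]],"rotation":[[0,0,0],[0,0,0],[0,0,0],[0,0,0],[0,0,0]],"hand":[-1,-1,-1,-1,-1]}';python3 -c "
from h import *
go(525,60,250,tiltR(-15)); t=snap('scene','scene14');crop(t,180,180,340,340,4,'c_s14')"
```

```text
clock: 35.2
eef_pos: [608.2, -262.4, 180.2]
tcp_rot: [2.1, 2.108, -0.295]
wrist_force: [0.6, 0.0, -3.8]
width: 58.5
t 35.2 p [ 608.2 -262.4  180.2] x [-0.008  0.97  -0.244] y [ 0.999 -0.    -0.032] z [-0.031 -0.244 -0.969] F [ 0.6  0.  -3.8] w 58.5 q [-0.38  0.32  1.22 -0.24  1.54 -0.38]
dp cm [ 29.63  -8.54 -14.36]
rot deg [-1.8 -0.9  0.5]
```

View pics/c_s14.png

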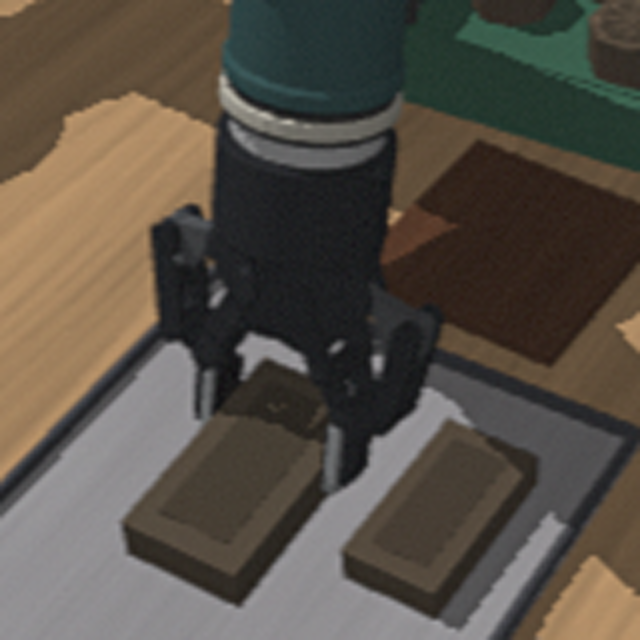

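```bash
python3 -m creep '{"dp":[[4.2,-1.2,-2],[4.2,-1.2,-2],[4.2,-1.2,-2],[4.2,-1.2,-2],[4.2,-1.2,-2]],"rotation":[[-1.8,0,0],[0,0,0],[0,0,0],[0,0,0],[0,0,0]],"hand":[-1,-1,-1,-1,-1]}';python3 -m creep '{"dp":[[4.2,-1.2,-2],[2.4,-0.6,-1],[0,0,0],[0,0,0],[0,0,0]],"rotation":[[0,0,0],[0,0,0],[0,8,0],[0,8,0],[0,8,0]],"hand":[-1,-1,-1,-1,-1]}';python3 -c "
from h import *
go(525,60,220,tiltR(75))"
```

```text
clock: 35.75
eef_pos: [548.4, -35.5, 232.1]
tcp_rot: [2.088, 2.075, -0.252]
wrist_force: [1.8, 1.3, -4.2]
width: 58.7
clock: 36.25
eef_pos: [525.8, 55.8, 242.6]
tcp_rot: [-2.103, -2.153, -0.208]
wrist_force: [-0.6, -0.7, -4.5]
width: 58.3
t 36.25 p [525.8  55.8 242.6] x [-0.024  0.983  0.184] y [1.    0.023 0.012] z [ 0.007  0.185 -0.983] F [-0.6 -0.7 -4.5] w 58.3 q [-0.12  0.03  1.42  0.19  1.7  -0.12]
dp cm [-0.  -0.1  2.3]
rot deg [-0.4 64.4  1.5]
```

```bash
python3 -m creep '{"dp":[[0,0,0],[0,0,0],[0,0,0],[0,0,0],[0,0,0]],"rotation":[[0,8,1],[0,8,0],[0,8,0],[0,8,0],[0,8,0]],"hand":[-1,-1,-1,-1,-1]}';python3 -m creep '{"dp":[[0,0,0],[0,0,0],[0,0,0],[0,0,0]],"rotation":[[0,8,0],[0,8,0],[0,6,0],[0,0,0]],"hand":[-1,-1,-1,-1]}';python3 -c "
from h import *
t=snap('scene','scene15');crop(t,180,120,400,290,3.5,'c_s15')
go(525,121,140,tiltR(75))"
```

```text
clock: 36.75
eef_pos: [525.9, 53.1, 243.0]
tcp_rot: [-1.681, -1.692, -0.827]
wrist_force: [0.8, 1.4, -4.2]
width: 58.6
clock: 37.15
eef_pos: [525.4, 48.3, 234.6]
tcp_rot: [-1.421, -1.404, -1.072]
wrist_force: [-0.5, -0.2, -5.2]
width: 58.7
t 37.2 p [525.7  48.5 236. ] x [-0.     0.277  0.961] y [ 1.    -0.011  0.003] z [ 0.011  0.961 -0.277] F [-0.6 -0.2 -4.6] w 58.2 q [-0.56  0.32  1.58  1.09  1.97 -0.5 ]
dp cm [-7.22 -0.18  9.62]
rot deg [0.6 1.1 0. ]
```

View pics/c_s15.png

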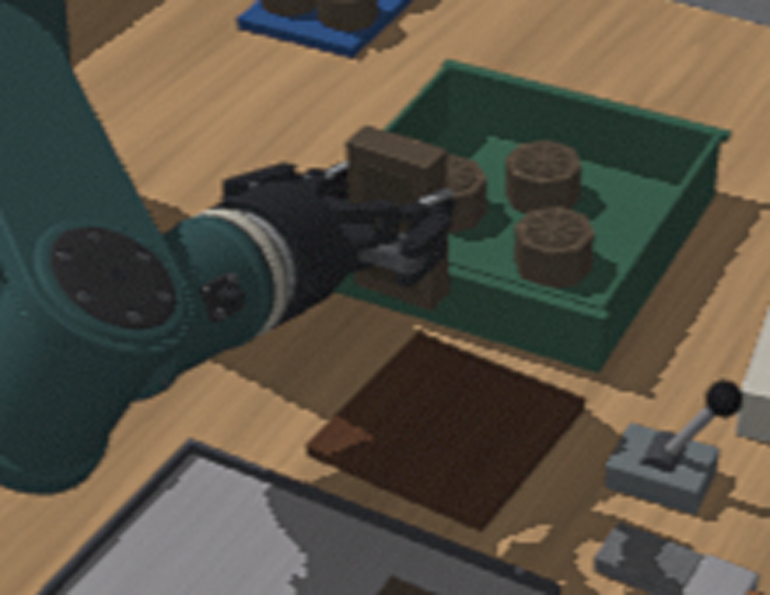

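```bash
python3 -m creep '{"dp":[[-1.8,0,2.4],[-1.8,0,2.4],[-1.8,0,2.4],[-1.8,0,2.4],[0,0,0]],"rotation":[[0.6,1,0],[0,0,0],[0,0,0],[0,0,0],[0,0,0]],"hand":[-1,-1,-1,-1,-1]}';python3 -c "
from h import *
go(525,121,105,tiltR(75))"
```

```text
clock: 37.7
eef_pos: [530.2, 122.4, 141.0]
tcp_rot: [-1.414, -1.433, -1.071]
wrist_force: [-1.2, -0.7, -3.9]
width: 58.6
t 37.7 p [530.2 122.4 141. ] x [-0.016  0.287  0.958] y [1.    0.001 0.017] z [ 0.004  0.958 -0.287] F [-1.2 -0.7 -3.9] w 58.6 q [-0.44  0.39  1.69  1.09  1.79 -0.65]
dp cm [-3.48 -0.58  0.9 ]
rot deg [0.2 1.7 0.9]
```

```bash
python3 -m creep '{"dp":[[-1.2,-0.3,0.2],[-1.2,0,0.3],[-1.0,0,0.3],[0,0,0]],"rotation":[[0.2,1.7,0.9],[0,0,0],[0,0,0],[0,0,0]],"hand":[-1,-1,-1,-1]}';python3 -c "
from h import *
go(525,121,90,tiltR(75))
t=snap('scene','scene16');crop(t,240,180,360,280,6,'c_s16')
P=cloud(t)
import numpy as np
"
```

```text
clock: 38.1
eef_pos: [531.1, 120.2, 109.8]
tcp_rot: [-1.4, -1.421, -1.078]
wrist_force: [-0.9, -0.5, -3.9]
width: 58.9
t 38.1 p [531.1 120.2 109.8] x [-0.016  0.27   0.963] y [1.    0.003 0.016] z [ 0.001  0.963 -0.27 ] F [-0.9 -0.5 -3.9] w 58.9 q [-0.45  0.46  1.69  1.09  1.77 -0.71]
dp cm [-1.87 -0.64  0.61]
rot deg [0.1 0.7 0.9]
```

View pics/c_s16.png

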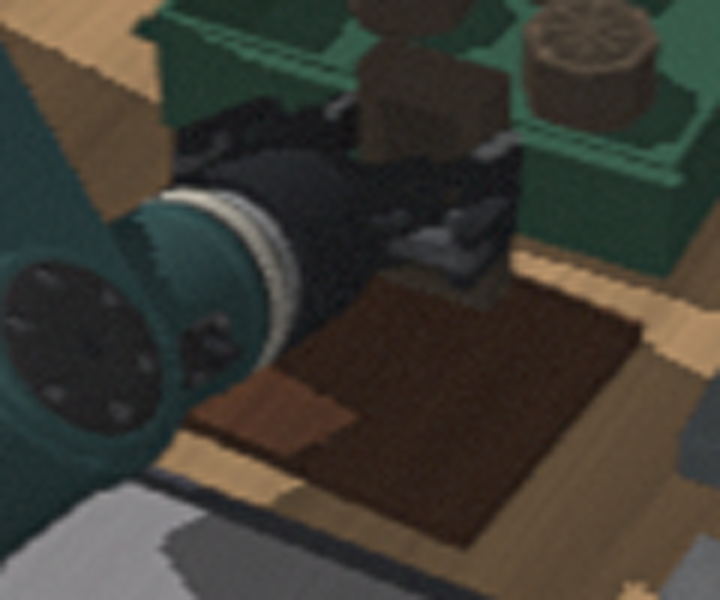

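```bash
python3 -c "
from h import *
t=load('scene16'); P=cloud(t)
Q=P[194:204,303:322].reshape(-1,3); 
A=np.c_[Q[:,0],Q[:,2],np.ones(len(Q))]; c,*_=np.linalg.lstsq(A,Q[:,1],rcond=None); r=Q[:,1]-A@c
m=abs(r)<4; c,*_=np.linalg.lstsq(A[m],Q[m,1],rcond=None); print('dy/dx,dy/dz',c[:2].round(3),m.mean(),Q[m].mean(0).round(1), np.std(Q[m,1]-A[m]@c))
"; python3 -m creep '{"dp":[[-0.7,0,0.2],[-0.6,0,0.2],[0,0,0]],"rotation":[[0,0.7,0.9],[0,0,0],[0,0,0]],"hand":[-1,-1,-1]}';python3 -c "
from h import *
go(530,121,86,tiltR(75))"
```

```text
dy/dx,dy/dz [0.028 0.05 ] 0.9105263157894737 [535.9  95.3 132.4] 1.6945867999508324
clock: 38.45
eef_pos: [533.3, 119.5, 98.0]
tcp_rot: [-1.4, -1.402, -1.08]
wrist_force: [-0.5, -0.3, -3.4]
width: 58.6
t 38.45 p [533.3 119.5  98. ] x [-0.005  0.259  0.966] y [ 1.    -0.003  0.006] z [ 0.004  0.966 -0.259] F [-0.5 -0.3 -3.4] w 58.6 q [-0.45  0.49  1.69  1.09  1.77 -0.72]
dp cm [-1.12 -0.34  0.45]
rot deg [0.2 0.  0.3]
```

```bash
python3 -m creep '{"dp":[[-0.5,-0.2,0.2],[-0.4,0,0.1],[-0.2,0,0.1],[0,0,0]],"rotation":[[0,0,0],[0,0,0],[0,0,0],[0,0,0]],"hand":[-1,-1,-1,-1]}';python3 -c "
from h import *
go(530,121,86,tiltR(75))"
```

```text
clock: 38.85
eef_pos: [531.5, 120.5, 85.8]
tcp_rot: [-1.4, -1.402, -1.081]
wrist_force: [-0.3, 1.3, -3.0]
width: 58.6
t 38.85 p [531.5 120.5  85.8] x [-0.005  0.259  0.966] y [ 1.    -0.003  0.006] z [ 0.005  0.966 -0.258] F [-0.3  1.3 -3. ] w 58.6 q [-0.45  0.5   1.7   1.09  1.76 -0.74]
dp cm [ 0.04 -0.15  0.04]
rot deg [ 0.3 -0.   0.3]
```

Creep down until contact.

```bash
python3 -m creep '{"dp":[[-0.2,0,0],[-0.1,0,0],[0,0,0]],"rotation":[[0,0,0],[0,0,0],[0,0,0]],"hand":[-1,-1,-1]}';python3 -c "
from h import *
st()";python3 -m creep '{"dp":[[-0.2,0,0.05],[0,0,0]],"rotation":[[0,0,0],[0,0,0]],"hand":[-1,-1]}';python3 -c "
from h import *
st()"
```

```text
clock: 39.15
eef_pos: [531.4, 120.1, 85.9]
tcp_rot: [-1.393, -1.4, -1.085]
wrist_force: [-0.9, 0.3, -1.3]
width: 58.4
t 39.15 p [531.4 120.1  85.9] x [-0.008  0.253  0.967] y [ 1.    -0.001  0.008] z [ 0.003  0.967 -0.253] F [-0.9  0.3 -1.3] w 58.4 q [-0.45  0.51  1.7   1.09  1.76 -0.75]
clock: 39.35
eef_pos: [531.3, 120.1, 86.0]
tcp_rot: [-1.389, -1.4, -1.087]
wrist_force: [-0.5, -0.4, -0.6]
width: 58.3
t 39.35 p [531.3 120.1  86. ] x [-0.01   0.25   0.968] y [1.   0.   0.01] z [ 0.002  0.968 -0.25 ] F [-0.5 -0.4 -0.6] w 58.3 q [-0.45  0.51  1.69  1.09  1.76 -0.75]
```

```bash
python3 -m creep '{"dp":[[-0.1,0,0],[0,0,0],[0,0,0],[0,0,0]],"rotation":[[0,0.5,0],[0,0,0],[0,0,0],[0,0,0]],"hand":[-1,0.75,0.75,0.75]}';python3 -c "
from h import *
st();t=snap('scene','scene17');crop(t,240,180,360,280,6,'c_s17')"
```

```text
clock: 39.75
eef_pos: [532.3, 119.5, 84.9]
tcp_rot: [-1.383, -1.395, -1.094]
wrist_force: [-0.4, 0.7, -0.2]
width: 74.6
t 39.75 p [532.3 119.5  84.9] x [-0.011  0.242  0.97 ] y [ 1.    -0.001  0.012] z [ 0.004  0.97  -0.242] F [-0.4  0.7 -0.2] w 74.6 q [-0.45  0.52  1.69  1.1   1.77 -0.76]
```

View pics/c_s17.png

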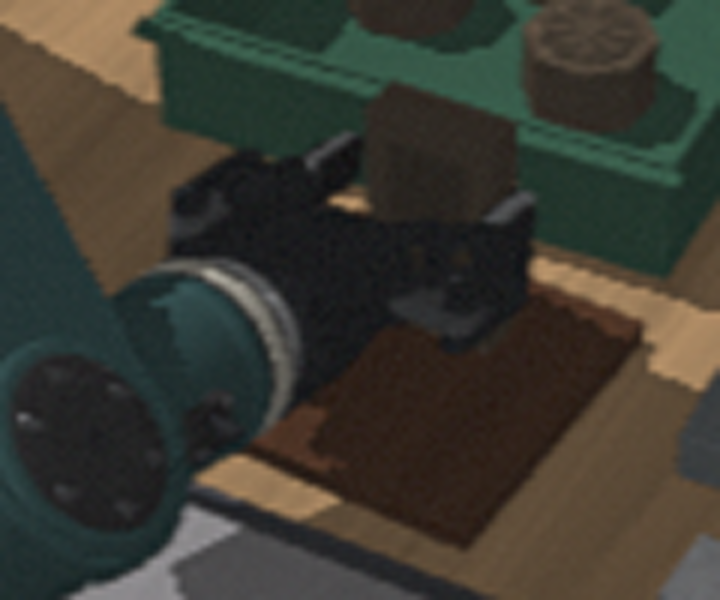

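```bash
python3 -m creep '{"dp":[[0,-0.1,-1],[0,0,-1.5],[0,0,-2]],"rotation":[[0,0,0],[0,0,0],[0,0,0]],"hand":[0.75,0.75,0.75]}';python3 -c "
from h import *
st()";python3 -m creep '{"dp":[[0,0,-3],[0,0,-4],[0.5,0,-4],[0.5,0,-4]],"rotation":[[0,0,0],[0,0,0],[0,0,0],[0,0,0]],"hand":[0.75,0.75,0.75,0.75]}';python3 -c "
from h import *
st();t=snap('scene','scene18');crop(t,200,150,380,285,4.4,'c_s18')"
```

```text
clock: 40.1
eef_pos: [529.8, 75.3, 95.5]
tcp_rot: [-1.381, -1.394, -1.091]
wrist_force: [-0.8, -1.0, 0.0]
width: 74.6
t 40.1 p [529.8  75.3  95.5] x [-0.01   0.241  0.97 ] y [1.    0.002 0.01 ] z [ 0.001  0.97  -0.241] F [-0.8 -1.   0. ] w 74.6 q [-0.52  0.53  1.65  1.06  1.83 -0.75]
clock: 40.5
eef_pos: [527.9, -74.6, 142.6]
tcp_rot: [-1.382, -1.392, -1.088]
wrist_force: [0.3, -0.5, 0.2]
width: 74.4
t 40.5 p [527.9 -74.6 142.6] x [-0.007  0.241  0.971] y [1.    0.003 0.006] z [-0.001  0.971 -0.241] F [ 0.3 -0.5  0.2] w 74.4 q [-0.72  0.58  1.44  0.97  2.07 -0.7 ]
```

View pics/c_s18.png

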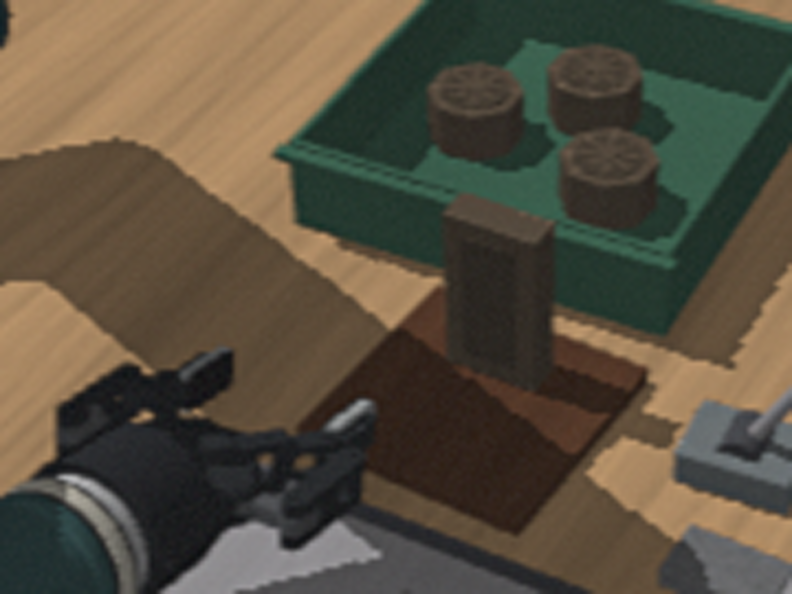

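```bash
python3 -m creep '{"dp":[[4,0,0],[4,0,0],[3,0,0],[0,0,0],[0,0,0]],"rotation":[[0,0,0],[0,0,0],[0,-8.5,0],[0,-8.5,0],[0,-8.5,0]],"hand":[0.75,0.75,0.75,0.75,0.75]}';python3 -m creep '{"dp":[[0,0,0],[0,0,0],[0,0,0],[0,0,0],[0,0,0]],"rotation":[[0,-8.5,0],[0,-8.5,0],[0,-8.5,0],[0,-8.5,0],[0,-8.5,0]],"hand":[0.75,0.75,0.75,0.75,0.75]}';python3 -m creep '{"dp":[[0,0,0],[0,0,0],[0,0,0]],"rotation":[[0,-8.5,0],[0,-8.5,0],[0,-4,0]],"hand":[0.75,0.75,0.75]}';python3 -c "
from h import *
t=snap('scene','scene19');print(topoly(t,(260,275,320,335),27,34));crop(t,180,240,340,400,4,'c_s19')
go(613,-124,90,tiltR(-15))"
```

```text
clock: 41.05
eef_pos: [528.1, -65.1, 251.1]
tcp_rot: [-1.721, -1.688, -0.808]
wrist_force: [-0.1, 1.3, -1.2]
width: 74.7
clock: 41.55
eef_pos: [528.3, -74.0, 259.9]
tcp_rot: [-2.2, -2.131, -0.156]
wrist_force: [0.2, 0.3, -0.9]
width: 74.9
clock: 41.85
eef_pos: [528.4, -75.6, 265.8]
tcp_rot: [2.12, 2.039, -0.237]
wrist_force: [0.2, 0.1, -1.1]
width: 74.5
(((614.0731811523438, -143.48062133789062), (112.90670013427734, 61.82258987426758), 88.5882797241211), 1054, np.float64(30.136292095645178))
t 41.9 p [528.3 -74.3 265.2] x [ 0.039  0.969 -0.245] y [ 0.999 -0.034  0.025] z [ 0.016 -0.245 -0.969] F [-1.1  1.5  0.2] w 74.9 q [-0.1   0.02  1.39 -0.25  1.68 -0.09]
dp cm [-0.2   8.2  18.33]
rot deg [ 0.9 -0.8 -2.2]
```

```bash
python3 -m creep '{"dp":[[0,2.2,3],[0,2,4],[0,2,4],[0,2,3],[0,0,2]],"rotation":[[0.9,-0.8,-2.2],[0,0,0],[0,0,0],[0,0,0],[0,0,0]],"hand":[0.75,0.75,0.75,0.75,0.75]}';python3 -m creep '{"dp":[[0,0,1.5],[0,0,0]],"rotation":[[0,0,0],[0,0,0]],"hand":[0.75,0.75]}';python3 -c "
from h import *
go(613,-123.5,50,tiltR(-15))"
```

```text
clock: 42.4
eef_pos: [616.7, -119.2, 114.9]
tcp_rot: [2.083, 2.075, -0.256]
wrist_force: [-0.1, -0.4, -0.1]
width: 75.0
clock: 42.6
eef_pos: [614.0, -125.7, 94.6]
tcp_rot: [2.094, 2.077, -0.263]
wrist_force: [-0.3, 0.3, 0.1]
width: 74.8
t 42.6 p [ 614.  -125.7   94.6] x [ 0.008  0.968 -0.251] y [ 1.    -0.008  0.004] z [ 0.002 -0.251 -0.968] F [-0.3  0.3  0.1] w 74.8 q [-0.16  0.3   1.42 -0.25  1.39 -0.11]
dp cm [ 1.33 -0.12  4.26]
rot deg [ 0.1 -0.5 -0.5]
```

```bash
python3 -m creep '{"dp":[[0.6,-0.1,2],[0.5,0,1.5],[0.2,0,1],[0,0,0]],"rotation":[[0,-0.5,-0.5],[0,0,0],[0,0,0],[0,0,0]],"hand":[0.75,0.75,0.75,0.75]}';python3 -c "
from h import *
go(613,-123.5,6.5,tiltR(-15)); t=snap('scene','scene20');crop(t,200,220,360,380,4,'c_s20')"
```

```text
clock: 43.0
eef_pos: [614.8, -126.5, 51.0]
tcp_rot: [2.082, 2.074, -0.266]
wrist_force: [-0.2, -0.5, 0.1]
width: 74.7
t 43.0 p [ 614.8 -126.5   51. ] x [ 0.005  0.966 -0.259] y [ 1.    -0.003  0.009] z [ 0.008 -0.259 -0.966] F [-0.2 -0.5  0.1] w 74.7 q [-0.16  0.33  1.47 -0.27  1.3  -0.09]
dp cm [ 1.45 -0.22  4.21]
rot deg [ 0.4  0.  -0.3]
```

View pics/c_s20.png

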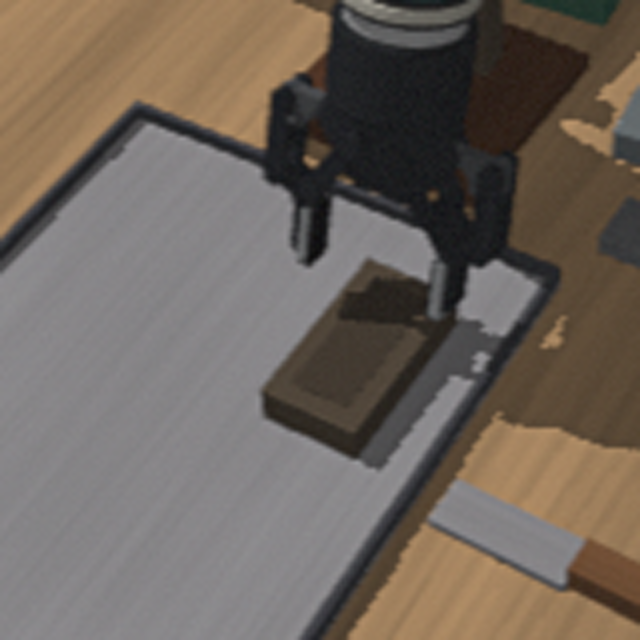

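```bash
python3 -m creep '{"dp":[[0.5,-0.2,1.5],[0.4,0,1.2],[0.3,0,0.7],[0.1,0,0.4]],"rotation":[[0.4,0,-0.3],[0,0,0],[0,0,0],[0,0,0]],"hand":[0.75,0.75,0.75,0.75]}';python3 -c "
from h import *
go(613,-123.5,6.5,tiltR(-15))"
```

```text
clock: 43.45
eef_pos: [616.1, -123.8, 12.7]
tcp_rot: [2.076, 2.077, -0.267]
wrist_force: [-0.3, 0.1, -0.4]
width: 75.0
t 43.45 p [ 616.1 -123.8   12.7] x [ 0.001  0.965 -0.261] y [1.    0.002 0.008] z [ 0.008 -0.261 -0.965] F [-0.3  0.1 -0.4] w 75.0 q [-0.16  0.37  1.5  -0.28  1.23 -0.07]
dp cm [ 0.2  -0.32  0.59]
rot deg [ 0.5  0.1 -0. ]
```

```bash
python3 -m creep '{"dp":[[0.1,-0.3,0.5],[0,0,0.1]],"rotation":[[0.5,0,0],[0,0,0]],"hand":[0.75,0.75]}';python3 -m creep '{"dp":[[0,0,0],[0,0,0],[0,0,0],[0,0,0],[0,0,0]],"rotation":[[0,0,0],[0,0,0],[0,0,0],[0,0,0],[0,0,0]],"hand":[-1,-1,-1,-1,-1]}' 70;python3 -c "
from h import *
st()"
```

```text
clock: 43.65
eef_pos: [612.3, -124.2, 5.0]
tcp_rot: [2.082, 2.082, -0.279]
wrist_force: [-0.5, -0.4, -0.1]
width: 74.4
clock: 44.15
eef_pos: [613.1, -124.0, 5.5]
tcp_rot: [2.082, 2.081, -0.276]
wrist_force: [0.1, -0.2, -0.1]
width: 58.6
t 44.15 p [ 613.1 -124.     5.5] x [ 0.     0.966 -0.26 ] y [ 1.    -0.    -0.001] z [-0.001 -0.26  -0.966] F [ 0.1 -0.2 -0.1] w 58.6 q [-0.16  0.38  1.5  -0.28  1.23 -0.07]
```

```bash
python3 -m creep '{"dp":[[-0.5,0,-2],[-1,0,-4],[-1,0,-4],[-1,0,-4],[-1,0,-4]],"rotation":[[0,0,0],[0,0,0],[0,0,0],[0,0,0],[0,0,0]],"hand":[-1,-1,-1,-1,-1]}';python3 -m creep '{"dp":[[1.2,-2,-3],[1.2,-2,-3],[2.5,-2,-2],[2.5,-2,0],[2.5,0,0]],"rotation":[[0,0,0],[0,0,0],[0,0,0],[0,8,0],[0,8,0]],"hand":[-1,-1,-1,-1,-1]}';python3 -c "
from h import *
go(528,-20,240,tiltR(75))"
```

```text
clock: 44.65
eef_pos: [605.8, -119.1, 181.0]
tcp_rot: [2.097, 2.101, -0.302]
wrist_force: [0.9, -0.4, -2.7]
width: 58.8
clock: 45.15
eef_pos: [527.0, 2.7, 248.9]
tcp_rot: [-2.196, -2.196, -0.013]
wrist_force: [0.8, -0.3, -3.7]
width: 58.7
t 45.15 p [527.    2.7 248.9] x [0.    1.    0.032] y [ 1.     0.001 -0.019] z [-0.019  0.032 -0.999] F [ 0.8 -0.3 -3.7] w 58.7 q [-0.12  0.05  1.38  0.03  1.74 -0.12]
dp cm [-2.3   0.12  0.81]
rot deg [-1.  73.2 -0.7]
```

```bash
python3 -m creep '{"dp":[[-1,0,0],[-1,0,0],[0,0,0],[0,0,0],[0,0,0]],"rotation":[[-1,8,0],[0,8,0],[0,8,0],[0,8,0],[0,8,0]],"hand":[-1,-1,-1,-1,-1]}';python3 -m creep '{"dp":[[0,0,0],[0,0,0],[0,0,0],[0,0,0]],"rotation":[[0,8,0],[0,8,0],[0,8,0],[0,4,0]],"hand":[-1,-1,-1,-1]}';python3 -c "
from h import *
go(530,54.5,140,tiltR(75));t=snap('scene','scene21');crop(t,180,120,400,290,3.5,'c_s21')"
```

```text
clock: 45.65
eef_pos: [526.0, -14.3, 250.5]
tcp_rot: [-1.776, -1.792, -0.709]
wrist_force: [-0.2, 0.3, -4.2]
width: 58.6
clock: 46.05
eef_pos: [525.7, -19.4, 247.0]
tcp_rot: [-1.442, -1.44, -1.047]
wrist_force: [-0.7, 0.1, -3.1]
width: 59.0
t 46.05 p [525.7 -19.4 247. ] x [-0.002  0.313  0.95 ] y [ 1.    -0.003  0.004] z [ 0.004  0.95  -0.313] F [-0.7  0.1 -3.1] w 59.0 q [-0.65  0.36  1.47  1.04  2.06 -0.51]
dp cm [-7.85  0.37 10.37]
rot deg [0.2 3.2 0.1]
```

View pics/c_s21.png

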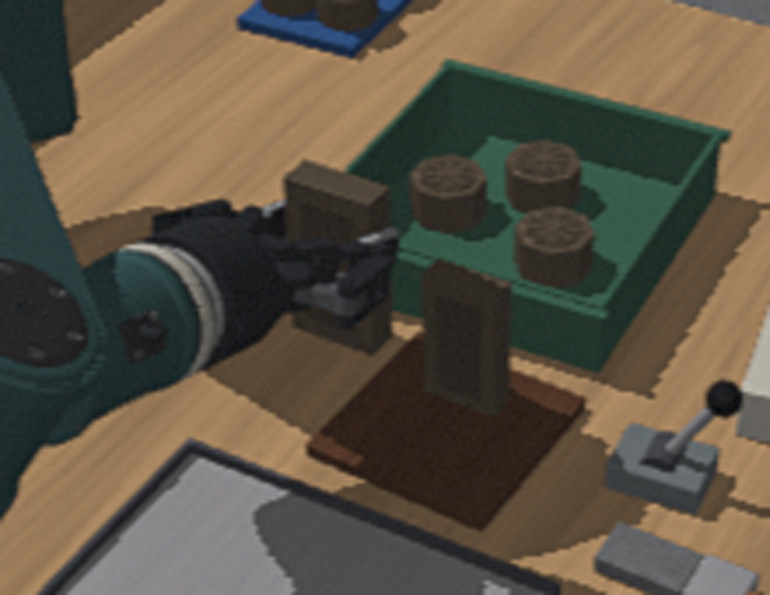

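```bash
python3 -c "
from h import *
t=load('scene21'); P=cloud(t).reshape(-1,3); m=(P[:,2]>95)&(P[:,2]<130)&(P[:,1]>80)&(P[:,1]<150)&(P[:,0]>480)&(P[:,0]<580); Q=P[m]; print(len(Q),Q.min(0).round(0),Q.max(0).round(0))
"; python3 -m creep '{"dp":[[-2,0,1.8],[-2,0,2],[-2,0,2],[-1.8,0,2],[0,0,0]],"rotation":[[0,1.6,0],[0,1.6,0],[0,0,0],[0,0,0],[0,0,0]],"hand":[-1,-1,-1,-1,-1]}';python3 -c "
from h import *
go(530,52.5,105,tiltR(75))"
```

```text
353 [500.  92.  95.] [563. 120. 125.]
clock: 46.6
eef_pos: [526.1, 32.5, 141.3]
tcp_rot: [-1.417, -1.404, -1.067]
wrist_force: [0.1, -0.1, -1.9]
width: 58.6
t 46.6 p [526.1  32.5 141.3] x [0.005 0.273 0.962] y [ 1.    -0.007 -0.003] z [ 0.005  0.962 -0.273] F [ 0.1 -0.1 -1.9] w 58.6 q [-0.59  0.46  1.6   1.02  1.91 -0.67]
dp cm [-2.94  0.39  2.92]
rot deg [ 0.3  0.8 -0.3]
```

```bash
python3 -m creep '{"dp":[[-1.2,0.2,1],[-1.2,0.2,1],[-1,0,0.8],[0,0,0]],"rotation":[[0.3,0.8,-0.3],[0,0,0],[0,0,0],[0,0,0]],"hand":[-1,-1,-1,-1]}';python3 -c "
from h import *
go(530,52.5,87,tiltR(75))"
```

```text
clock: 47.0
eef_pos: [532.5, 49.2, 102.4]
tcp_rot: [-1.403, -1.413, -1.074]
wrist_force: [-0.1, -0.4, -3.3]
width: 58.7
t 47.0 p [532.5  49.2 102.4] x [-0.008  0.268  0.963] y [1.    0.001 0.008] z [ 0.001  0.963 -0.268] F [-0.1 -0.4 -3.3] w 58.7 q [-0.56  0.52  1.62  1.02  1.86 -0.73]
dp cm [-1.39 -0.26  0.73]
rot deg [0.1 0.6 0.4]
```

```bash
python3 -m creep '{"dp":[[-0.7,-0.1,0.3],[-0.6,0,0.3],[-0.2,0,0.1],[0,0,0]],"rotation":[[0,0.6,0.4],[0,0,0],[0,0,0],[0,0,0]],"hand":[-1,-1,-1,-1]}';python3 -c "
from h import *
go(530,52.5,84,tiltR(75))"
```

```text
clock: 47.4
eef_pos: [532.7, 50.9, 86.5]
tcp_rot: [-1.4, -1.402, -1.078]
wrist_force: [0.1, 0.4, -3.4]
width: 58.7
t 47.4 p [532.7  50.9  86.5] x [-0.004  0.259  0.966] y [ 1.    -0.002  0.004] z [ 0.003  0.966 -0.259] F [ 0.1  0.4 -3.4] w 58.7 q [-0.55  0.55  1.62  1.03  1.85 -0.76]
dp cm [-0.2  -0.27  0.22]
rot deg [0.2 0.  0.2]
```

```bash
python3 -m creep '{"dp":[[-0.3,0,0.1],[-0.1,0,0]],"rotation":[[0,0,0],[0,0,0]],"hand":[-1,-1]}';python3 -c "
from h import *
st()";python3 -m creep '{"dp":[[-0.2,0,0.05],[-0.1,0,0]],"rotation":[[0,0,0],[0,0,0]],"hand":[-1,-1]}';python3 -c "
from h import *
st()"
```

```text
clock: 47.6
eef_pos: [533.0, 50.6, 84.2]
tcp_rot: [-1.397, -1.402, -1.081]
wrist_force: [-0.2, 1.0, 1.4]
width: 58.6
t 47.6 p [533.   50.6  84.2] x [-0.006  0.257  0.966] y [ 1.    -0.001  0.006] z [ 0.003  0.967 -0.257] F [-0.2  1.   1.4] w 58.6 q [-0.56  0.56  1.62  1.03  1.85 -0.76]
clock: 47.8
eef_pos: [532.8, 50.4, 84.4]
tcp_rot: [-1.39, -1.401, -1.085]
wrist_force: [-0.2, 0.2, 1.6]
width: 58.6
t 47.8 p [532.8  50.4  84.4] x [-0.009  0.252  0.968] y [1.    0.001 0.009] z [ 0.001  0.968 -0.252] F [-0.2  0.2  1.6] w 58.6 q [-0.56  0.56  1.62  1.03  1.85 -0.77]
```

Contact. Release.

```bash
python3 -m creep '{"dp":[[0,0,0],[0,0,0],[0,0,0],[0,0,0]],"rotation":[[0,-0.4,0.4],[0,0,0],[0,0,0],[0,0,0]],"hand":[-1,0.75,0.75,0.75]}';python3 -c "
from h import *
st();t=snap('scene','scene22');crop(t,240,180,360,280,6,'c_s22')"
```

```text
clock: 48.2
eef_pos: [533.7, 50.2, 84.0]
tcp_rot: [-1.402, -1.402, -1.077]
wrist_force: [0.3, -0.1, -0.4]
width: 74.8
t 48.2 p [533.7  50.2  84. ] x [-0.003  0.261  0.965] y [ 1.    -0.003  0.004] z [ 0.003  0.965 -0.261] F [ 0.3 -0.1 -0.4] w 74.8 q [-0.55  0.55  1.62  1.02  1.84 -0.76]
```

View pics/c_s22.png

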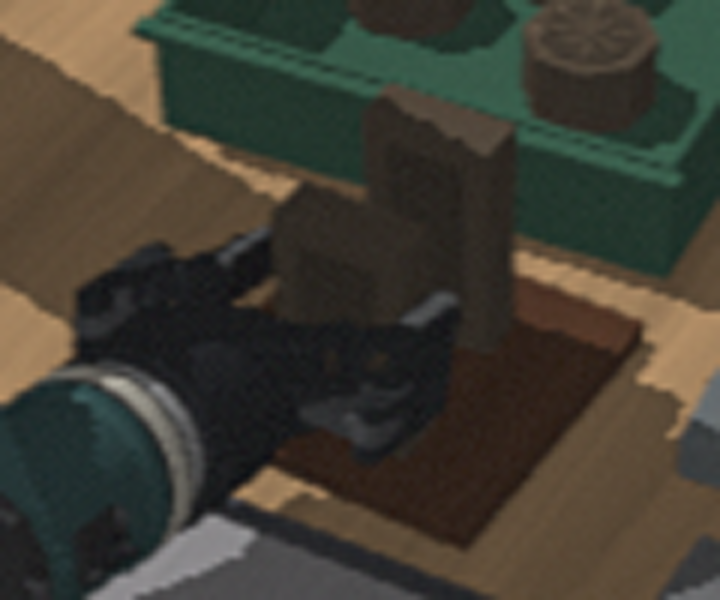

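```bash
python3 -m creep '{"dp":[[0,-0.1,-1],[0,0,-1.5],[0,0,-2]],"rotation":[[0,0,0],[0,0,0],[0,0,0]],"hand":[0.75,0.75,0.75]}';python3 -c "
from h import *
st()";python3 -m creep '{"dp":[[0,0,-3],[0.5,0,-4],[1.5,0,-4],[2,0,-3],[3,0,0]],"rotation":[[0,0,0],[0,0,0],[0,0,0],[0,0,0],[0,0,0]],"hand":[0.75,0.75,0.75,0.75,0.75]}';python3 -m creep '{"dp":[[3,0,0],[0,0,0]],"rotation":[[0,0,0],[0,0,0]],"hand":[0.75,0.75]}';python3 -c "
from h import *
st();t=snap('scene','scene23');snap('top','top23')"
```

```text
clock: 48.55
eef_pos: [531.3, 6.2, 95.8]
tcp_rot: [-1.4, -1.401, -1.074]
wrist_force: [-0.0, 0.0, 0.5]
width: 74.7
t 48.55 p [531.3   6.2  95.8] x [-0.001  0.26   0.966] y [1.    0.    0.001] z [-0.     0.966 -0.26 ] F [-0.   0.   0.5] w 74.7 q [-0.62  0.57  1.56  0.99  1.91 -0.75]
clock: 49.05
eef_pos: [529.6, -123.2, 200.6]
tcp_rot: [-1.406, -1.391, -1.073]
wrist_force: [0.7, 0.6, -0.2]
width: 74.5
clock: 49.25
eef_pos: [530.2, -119.8, 235.1]
tcp_rot: [-1.411, -1.399, -1.079]
wrist_force: [-0.1, 0.2, 0.4]
width: 74.7
t 49.25 p [ 530.2 -119.8  235.1] x [0.    0.264 0.965] y [ 1.    -0.01   0.002] z [ 0.01   0.965 -0.264] F [-0.1  0.2  0.4] w 74.7 q [-0.77  0.51  1.31  1.03  2.19 -0.54]
```

View pics/scene23.png

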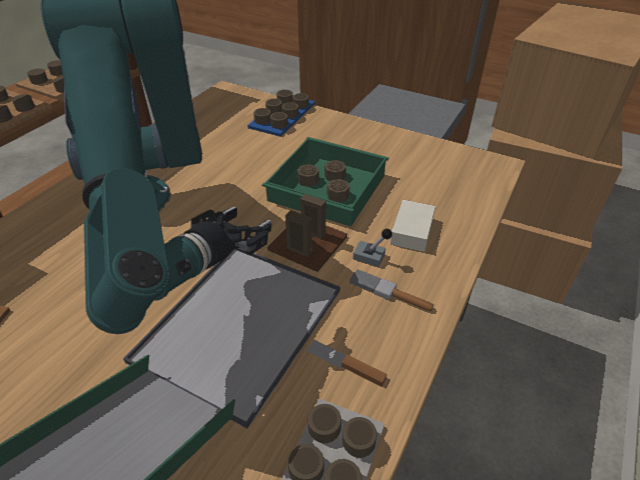

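View pics/top23.png

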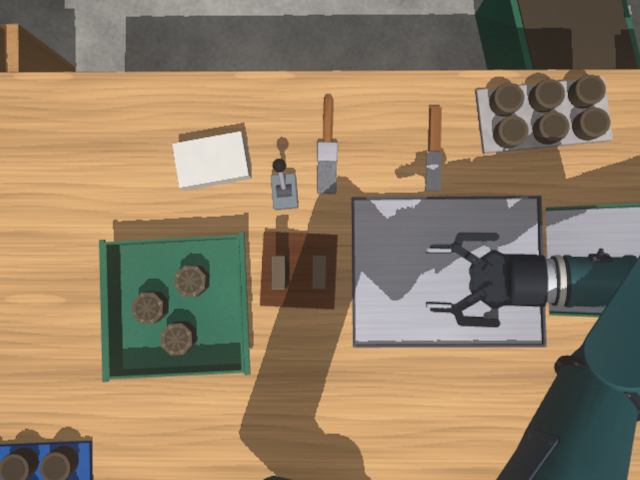

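```bash
python3 -c "
from h import *
s=load('top23'); print(topoly(s,(268,150,292,175),80,125)); print(topoly(s,(165,120,255,192),38,52)[0])
for b in [(168,262,215,300),(130,288,170,326),(158,322,198,360)]: print(topoly(s,b,34,50))
for b in [(268,250,290,295),(308,250,332,295)]: print(topoly(s,b,112,132))
bot.job_done(); st()"
```

```text
(((728.938232421875, 110.2107925415039), (24.353694915771484, 24.052574157714844), 1.3199589252471924), 156, np.float64(99.6169931660799))
((751.172607421875, 253.17153930664062), (90.77391815185547, 140.8063507080078), 10.35081958770752)
(((511.53594970703125, 289.8904724121094), (58.62239074707031, 61.013511657714844), 0.19458168745040894), 799, np.float64(41.1890140607788))
(((458.6005554199219, 365.3172302246094), (76.14678192138672, 60.1919059753418), 86.19647979736328), 821, np.float64(41.149938149303296))
(((398.9022521972656, 314.2332763671875), (60.393211364746094, 61.21548843383789), 48.627445220947266), 833, np.float64(41.15710183925934))
(((531.6295166015625, 109.41341400146484), (23.92270851135254, 59.20045852661133), 88.5584945678711), 453, np.float64(121.08497613825882))
(((531.84375, 36.999671936035156), (58.514930725097656, 23.18324089050293), 0.06842006742954254), 464, np.float64(121.31759986827089))
the job is handed in; nothing more can be done
the job is handed in; nothing more can be done
```

The job is done and handed in at about 49 s on the robot's clock. The tray is empty.

- **Isolator:** I threw the lever fully over before lifting anything. It came up against its stop, where I felt about 24 N. The last picture still puts the ball at x ≈ 729 mm. The ball moved about 68–69 mm in the images, less than the 77 mm full swing. It was probably not quite at 0 rad when I began.
- **Blocks:** There were only three in the tray, all pattern side up. They now stand flat in the tote in one layer, pattern up, with top faces measured at about 41 mm.
- **Contact in the tote:** The second block was knocked aside after I had set it down. When I lowered the third, it met that block with about 27 N of wrist force. I lifted it, looked again and put it in free space.
- **Tiles:** Both stand free on their short edges on the board, at y ≈ 109 and 37 mm. Their tops measure about 121 mm, against an expected 122 mm.
- **Bystanders:** The mould measures in the same place as at the start. By eye, the scraper and the brush have not moved either.
- **Checks:** The last picture was taken with the arm clear of everything, and no final check failed. One measured outline in the tote came out too long (76 mm), most likely because it caught part of a neighbouring block. The pictures show that block flat and separate.

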